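# Put a filter cup on the air-drying peg and hold its retaining ring open at the groove

## Robot

A 6-joint arm with a two-finger parallel gripper is mounted at the origin on a cart in front of the work surface, level with it; the furniture and walls round the work are solid. World frame = base frame: x ahead of the robot, y to its left, z up, the work surface at z = 0. Lengths are in mm, angles in rad, forces in N, time in s.
With the tool pointing down it reaches from about 350 to 925 mm from the base axis. Payload 6.4 kg.
Tool frame: the origin (TCP) lies on the front face of the gripper's body, between the roots of the fingers; the fingertips stand 97 mm ahead of it and the grasp point (between the pads) lies 78 mm ahead of it; z points along the fingers, y is the line along which they close (so a half turn about z gives the same grasp; the last joint's range is limited). The gripper opens to 94 mm and grips with 3 to 60 N. Pads are 16 mm wide; open, the fingers measure 119 mm over their backs; the gripper's body (75 mm by 177 mm) begins 78 mm behind the grasp point.
Start: joints at [1.032, 0.245, 1.558, -0, 1.339, -0.174], TCP at [231.894, 607.24, 302.655] pointing down, gripper open.
Joint ranges: [-3.13, 3.13], [-1.02, 2.26], [0.13, 2.54], [-0.95, 4.09], [0.21, 2.88], [-2.74, 2.74]. Speed limits (rad/s): [2.57, 2.57, 3.14, 3.14, 3.14, 3.14].

## Interface

Orientations are given as a 3x3 rotation matrix whose columns are the frame's x, y, z axes.
In Python, from station import monitor, grab_frame, camera_model, ctrl gives the robot as it stands. The module is installed in compiled form; this text tells all that it offers.
- The arm moves only by the tool carry_out, never from a script. Its argument "deltas" is a list of rows, each a list of 6 numbers: the shift along the tool's x, y, z in mm, then the turn, a rotation vector about the tool's x, y, z in degrees. In form: [[x, y, z, rx, ry, rz], ...]. A call has exactly 8 rows; each row shifts and turns the commanded pose from where the row before left it, along the tool's axes as they then stand; what a row does not reach is not made up. A row lasts 1/12 s, in which the tool goes at most 41.7 mm and 7.16 degrees, less where a joint would pass 70% of its speed; a pose out of reach is approached as far as the arm can. A call with a gripper value outside its range is refused whole. "fingers" is the finger opening in mm, from 0 to 94, set as the call begins (left out, the last holds). The fingers move at their own pace and stop on an object; "force" is the grip in N (left out, the last holds). Time passes only in rows, so rows that do not move let the fingers close, or fill a call up. It gives the time, the measured TCP pose, the force, the opening and the grip force at its end, in the units of the state.
- monitor.sense(): the state, without advancing time (a new reading comes with each control period).
- grab_frame(name): name is "side" or "top" or "wrist"; returns the picture (400x640x3 uint8, blue, green, red); there is no depth.
- camera_model(name): a dict with "fx", "fy", "cx", "cy" (pixels), "R" (3x3) and "t" (3): a world point X has camera coordinates R X + t. Camera axes: x right, y down, z forward; pixel columns grow to the right and rows downward; lengths in mm; the calibration is good to about 2 mm. A picture is of the moment at which its call begins: read the wrist's pose just before it. camera_model takes no time and is no camera call; for the wrist camera it gives the pose at the moment of the call.
- ctrl.sign_off(): hands the job in; it is judged then, once.
The state is a dict: "t": time; "joint_pos": joint angles; "joint_vel": joint speeds; "joint_efforts": joint torques, N m; "ee_pos": TCP position; "orientation": TCP orientation; "force": force on the tool from outside, world axes, zero at the start; "torque": the same for the moment, N m; "opening": finger opening in mm; "gripper_force": force on a finger pad.
Only numpy, scipy, OpenCV 4.12 (cv2) and the standard library are available. Lean on these libraries where they do the work, as an engineer would, in place of code of your own. Each camera call takes 0.05 s, during which the arm holds its last target. There are 200 camera calls.

## Task

Turn the washed filter cup mouth-down and lower it over the upright peg of the air-drying stand, so that the peg comes up through the opening in its bottom and the rim stands flat on the foot. Then squeeze the ring pliers right to their stop to spread the retaining ring on their tips, bring it level over the peg and slide it down, without forcing it, until it surrounds the groove above the cup. Finish holding it there, still squeezed and centred, leaning on neither peg nor cup, so that I can check it before it snaps in; leave the other things on the bench where they are.

Things in the scene. Friction and masses are not known exactly. Their poses are not given: they have to be found in the camera images.
- filter_cup: White plastic cup: straight tube, outer diameter 58 mm, height 50 mm, wall 3 mm, mouth fully open; its 4 mm thick bottom has a round 38 mm opening. 60 g. Origin: centre of the outer face of the bottom; z: from bottom to mouth. Starts lying in the draining rest, z pointing away from the robot (within 0.35 rad) and 15 degrees below level. Inverted on the foot, its origin is 64 mm above the bench.
- drain_rest: Blue draining rest, fixed; foot 86 x 70 x 5 mm. Origin: centre of its underside; x: the way the cup's mouth points, seen from above. The middle of the lying cup is 60 mm above the origin. Its sloping V trough touches only the cup's belly (21 mm either side of the axis): fingers can close on the cup's sides. A low lip stands before the mouth's lower edge: lift straight up.
- groove (a point): Middle of the retaining groove, on the axis of the stand's upright steel peg, 72 mm above the bench; z up. Peg diameter 31 mm; the dark groove is 28 mm in diameter and 8 mm wide (68 to 76 mm high), its lower edge 4 mm above the bottom of the inverted cup. Above it the peg is 31 mm again to 88 mm, then tapers to its nose at 102 mm.
- stand: Air-drying stand, fixed: white round foot 100 mm across, its top 14 mm above the bench, with the peg in its middle and a short brass air inlet on the far side (15 mm high, to 71 mm from the axis). Origin: centre of its underside, on the peg's axis. The microscope on the right and the blue-footed pipette holder beyond the pliers are solid: keep hand and arm clear.
- pliers: Retaining-ring pliers, 0.24 kg with ring, lying loose and level on the tool rest: red handles, dark pivot, jaws with tips bent down. Origin: on the pivot axis at the underside, 40 mm above the bench on the rest; x: from handles to ring, y: left, z: up. The dark 4 mm thick ring stays on the tips, level, 15 to 19 mm below the origin; held by the handles, the ring end sags 1 to 3 mm.
- pliers_grip (a point): Grip point midway between the handles, 55 mm behind the pivot, 5 mm above the underside; 45 mm above the bench at the start. Handles run 40 to 104 mm behind the pivot and are 16 mm high. Close along the pliers' y. Untouched they form a V, 59 mm over the outsides here; at the stop their outsides are parallel, 26 mm apart. They close evenly against a spring (2 to 8 N each).
- ring_center (a point): Centre of the fully spread ring's opening at mid-thickness, fixed in the pliers' frame: 62 mm ahead of the pivot, 17 mm below the pliers' origin (117 mm ahead of and 22 mm below the grip point); z up when level. Fully spread it takes a 37.5 mm circle, 3.3 mm clear all round the peg; untouched its bore is 29 mm and does not pass the peg.
- squeeze (a joint): How far each handle is squeezed, rad: 0 untouched, 0.28 at the stop (ring fully spread; up to 0.30 under a hard grip).
- tool_rest: Fixed rest under the pliers: foot 84 x 74 mm, saddle 56 x 64 mm from 32 mm behind to 24 mm ahead of the pivot, top 40 mm (side walls 43 mm) above the bench; a 9 x 92 mm bar, 37 mm high, lies under the handles 87 mm behind the pivot. The pivot's bolt head sits in a 5 mm deep socket, so the pliers stay in place while squeezed; lift straight up. Origin: on the bench below the pivot.
- tip_box: Bystander, not to be moved: blue pipette-tip box with clear lid, 70 x 110 x 62 mm. Origin: centre of its underside.
- waste_pot: Bystander, not to be moved: white open pot, 60 mm across, 62 mm high. Origin: centre of its underside.
- bottle_oil: Bystander, not to be moved: brown bottle with white cap, 42 mm across, 88 mm high. Origin: centre of its underside.
- bottle_small: Bystander, not to be moved: small brown bottle with red cap, 28 mm across, 58 mm high. Origin: centre of its underside.
- objective_case: Bystander, not to be moved: black round screw-top case, 40 mm across, 58 mm high. Origin: centre of its underside.
- marker_red: Bystander, not to be moved: white marker pen with red cap lying near the front edge, 132 mm long, 12 mm thick. Origin: below its middle.
- forceps: Bystander, not to be moved: steel forceps lying near the front edge, 122 mm long, 11 mm high. Origin: below its middle.
- capillary_box: Bystander, not to be moved: flat white box, 52 x 82 x 16 mm. Origin: centre of its underside.
Mind the look-alikes: they are no part of the job. What is shaped like the filter_cup but pink is not meant.

How it is judged (in metres and radians):
On the way, in this order (a step that is already met when the one before it is completed fails the run):
1. the cup stands upside down over the peg, rim on the foot, and is let go (angle between filter_cup's own z axis and vertical above 3.04 rad and horizontal distance between filter_cup and groove below 0.006 m and height (world z) of filter_cup between 0.061 and 0.067 m and contact force between the fingers and filter_cup below 0.2 N), for 0.2 s.
2. the ring is held spread (squeeze over 0.24) above the nose of the peg (value of joint squeeze above 0.24 rad and height (world z) of ring_center above 0.103 m and horizontal distance between ring_center and groove below 0.02 m), for 0.1 s.
At the end, for the whole second after the job is handed in: Cup inverted on the foot (tilt < 6 deg, within 6 mm of the peg axis, bottom 61-67 mm high), let go; fingers grip the pliers (> 3 N), squeeze > 0.24 rad; ring centre within 4 mm of the peg axis and 3.5 mm of groove mid-height, level within 0.12 rad, still, < 1.5 N on peg and on cup (all of step 1 and value of joint squeeze above 0.24 rad and contact force between the fingers and pliers above 3 N and z of ring_center in the frame of groove between -0.0035 and 0.0035 m and horizontal distance between ring_center and groove below 0.004 m and angle between ring_center's own z axis and vertical below 0.12 rad and contact force between pliers and stand below 1.5 N and contact force between pliers and filter_cup below 1.5 N and linear speed of pliers below 0.02 m/s); the arm keeps its last pose, push and grip.
It fails at once if the ring or pliers are forced against the stand with more than 25 N (contact force between pliers and stand above 25 N).
It fails at once if the cup is dropped onto the peg from more than 20 mm instead of being lowered (contact force between the fingers and filter_cup below 0.1 N and height (world z) of filter_cup above 0.084 m and horizontal distance between filter_cup and groove below 0.03 m).
It fails at once if a bystander is moved by more than 30 mm (distance of any of tip_box, waste_pot, bottle_oil, bottle_small, objective_case, marker_red, forceps, capillary_box from where it was at the start of the episode above 0.03 m).
It also fails if it takes over 64 s, if anything falls off the work surface, if the arm or the gripper's body presses on something with over 40 N, if the wrist force passes 120 N, or if a joint passes its speed limit or range.

## Working session

There is one attempt and no reset: what is moved stays moved. The work goes in short steps, Python scripts to look and compute and a tool call to move; the robot and the scene stay as the last step left them, time stands still between calls to the robot, and variables do not carry over. Pictures are saved under pics/ and viewed, at most 10 in all, crops included, and the job is handed in when it is done.

Besides the shell and the picture viewer there is one more tool, called by a JSON object that holds its "fn" and its "kwargs", one argument or row to a line. carry_out: Moves the arm, as the interface text tells. Its arguments: {"type":"object","properties":{"deltas":{"type":"array"},"fingers":{"type":"number"},"force":{"type":"number"}},"required":["deltas"]}

```bash
mkdir -p pics
python3 - <<'E'
from station import monitor, grab_frame, camera_model
import cv2, numpy as np
for n in ("side","top","wrist"):
    f=grab_frame(n); cv2.imwrite(f"pics/{n}0.png",f)
    c=camera_model(n); print(n,c['fx'],c['fy'],c['cx'],c['cy'],np.round(c['R'],3).tolist(),np.round(c['t'],1).tolist(), np.round(-np.array(c['R']).T@np.array(c['t'])))
s=monitor.sense(); print(s['t'],s['ee_pos'],np.round(s['orientation'],3).tolist(),s['opening'])
E
```

```text
side 455.05805950012524 455.05805950012524 324.20110198145085 190.59900051163726 [[-0.999, 0.049, -0.011], [0.041, 0.679, -0.733], [-0.029, -0.732, -0.68]] [622.1, 77.0, 1141.4] [651. 753. 840.]
top 392.1124798510666 392.1124798510666 321.10768284434226 199.22903843589933 [[-0.017, -1.0, 0.017], [-0.98, 0.014, -0.199], [0.198, -0.02, -0.98]] [-61.4, 623.3, 1163.7] [ 379.  -47. 1265.]
wrist 349.1797895426901 349.1797895426901 319.2873310019601 202.83069874154702 [[0.357, 0.934, -0.002], [0.896, -0.342, 0.283], [0.264, -0.102, -0.959]] [-649.1, -29.5, 392.8] [154. 636. 384.]
0.15 [231.74347292 606.9569157  301.81347573] [[-0.934, 0.357, -0.001], [0.357, 0.934, -0.001], [0.0, -0.001, -1.0]] 93.86012503167088
```

View pics/top0.png

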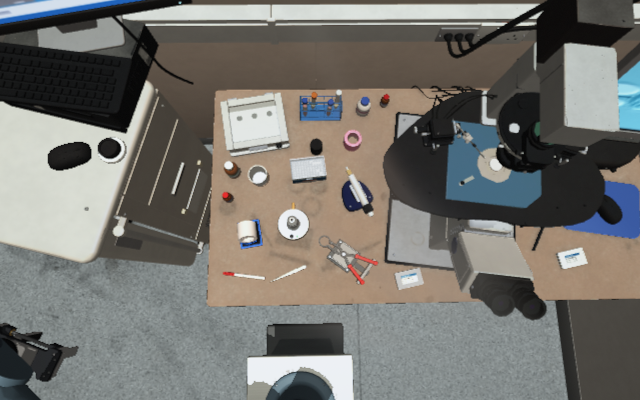

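View pics/side0.png

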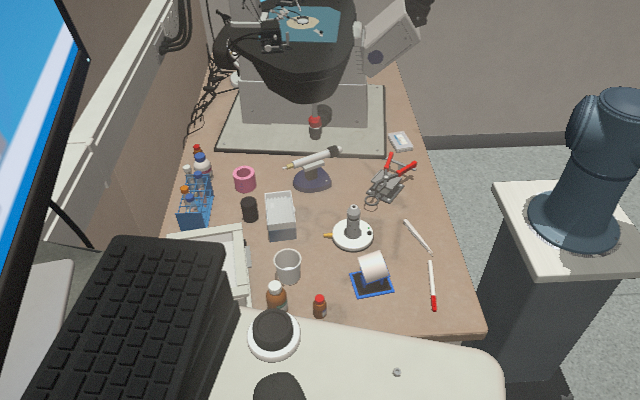

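The top view shows the white cup in the blue rest at (249,231). The pink cup is at (353,139), the white waste pot at (258,175), the stand at (293,222), and the pliers' pivot at about (348,258) with the ring at about (325,241). The side view shows the cup at (374,266), the pink look-alike at (244,179), the pot at (287,265), the peg at (352,220) and the pliers at (385,185).

Things that could be taken for the cup (top view): white cylinder in blue rest (249,231), white pot (258,175), pink cup (353,139). I choose the first and check it in a crop.

Run:
```python
import cv2, numpy as np
t=cv2.imread('pics/top0.png');s=cv2.imread('pics/side0.png')
a=cv2.resize(t[195:295,225:385],None,fx=5,fy=3*5/3,interpolation=cv2.INTER_CUBIC)[:500]
a=cv2.resize(t[200:290,225:385],(800,450//1),interpolation=cv2.INTER_CUBIC)
cv2.imwrite('pics/topc.png',a)
b=cv2.resize(s[150:300,310:450],None,fx=4,fy=4,interpolation=cv2.INTER_CUBIC)
cv2.imwrite('pics/sidec.png',b)
```

```text
(no output)
```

View pics/topc.png

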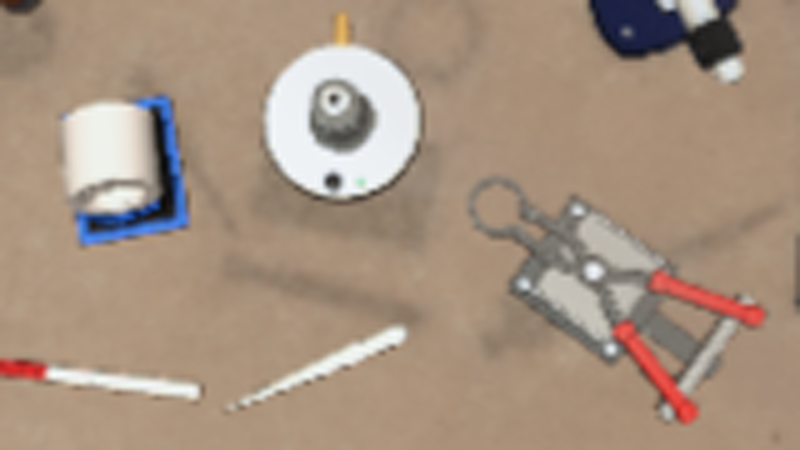

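View pics/sidec.png

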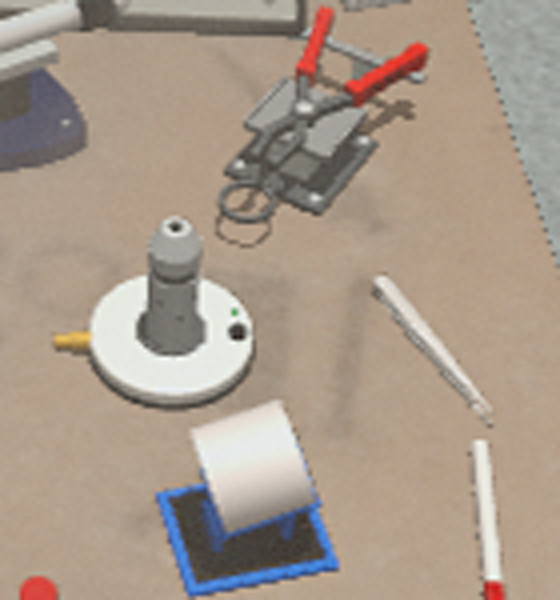

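The crops confirm the choice: a white cup lies in the blue rest, its bottom hole facing the robot at top crop (115,195). The peg nose hole is at top crop (335,98) / side crop (176,227), the ring at (496,207) / (248,202), and the pivot at (593,271) / (304,108).

```bash
cat > h.py <<'E'
import cv2, numpy as np
from station import monitor, grab_frame, camera_model
def ray(c,u,v):
    R=np.array(c['R']);o=-R.T@np.array(c['t']);d=R.T@np.array([(u-c['cx'])/c['fx'],(v-c['cy'])/c['fy'],1]);return o,d/np.linalg.norm(d)
def plane(c,u,v,z):
    o,d=ray(c,u,v);return o+d*(z-o[2])/d[2]
def tri(obs):  # [(cam,u,v),...] -> point, rms ray distance
    A=np.zeros((3,3));b=np.zeros(3);L=[]
    for c,u,v in obs:
        o,d=ray(c,u,v);P=np.eye(3)-np.outer(d,d);A+=P;b+=P@o;L.append((P,o))
    X=np.linalg.solve(A,b);return X,np.sqrt(np.mean([np.sum((P@(X-o))**2) for P,o in L]))
def proj(c,X):
    p=np.array(c['R'])@np.asarray(X,float)+np.array(c['t']);return np.array([c['cx']+c['fx']*p[0]/p[2],c['cy']+c['fy']*p[1]/p[2]])
E
python3 - <<'E'
from h import *
T=camera_model('top');S=camera_model('side')
t=lambda x,y:(T,225+(x-2)/5,200+(y-2)/5)
s=lambda x,y:(S,310+(x-1.5)/4,150+(y-1.5)/4)
for n,a,b in [('nose',(335,98),(176,227)),('ring',(496,207),(248,202)),('pivot',(593,271),(304,108)),('hL/R',(757,317),(325,14)),('h2',(688,412),(421,53)),('restFR',(165,97),(160,495)),('restBR',(187,228),(337,567) if 0 else (318,500))]:
    X,e=tri([t(*a),s(*b)]);print(n,X.round(1),round(e,2))
P=lambda q,z:plane(*q,z).round(1)
print('disc top',P(t(342,121),14),'disc side',P(s(172,332),14))
print('rest top corners',P(t(165,97),5),P(t(187,228),5),P(t(82,243),5))
print('rest side corners',P(s(160,495),5),P(s(195,593),5),P(s(337,567),5))
# cup mask in both
for n,c,(x0,y0,x1,y1) in [('top',T,(234,214,262,246)),('side',S,(355,245,395,290))]:
    im=cv2.imread(f'pics/{n}0.png');hsv=cv2.cvtColor(im,cv2.COLOR_BGR2HSV)
    m=np.zeros(im.shape[:2],np.uint8);m[y0:y1,x0:x1]=((hsv[y0:y1,x0:x1,1]<60)&(hsv[y0:y1,x0:x1,2]>140))*255
    k=max(cv2.findContours(m,cv2.RETR_EXTERNAL,cv2.CHAIN_APPROX_NONE)[0],key=cv2.contourArea)
    M=cv2.moments(cv2.convexHull(k));g=(c,M['m10']/M['m00'],M['m01']/M['m00']);r=cv2.minAreaRect(k);print(n,g[1:],r,cv2.contourArea(k))
    if n=='top':G=g
    box=cv2.boxPoints(r);print([plane(c,*q,60).round(0).tolist()[:2] for q in box])
print('cup',tri([G,g]))
E
```

```text
nose [554.7  18.8 104.5] 0.52
ring [496.  -78.2  26.9] 1.03
pivot [ 453.4 -136.4   53.8] 1.12
hL/R [ 423.8 -236.3   52. ] 1.01
h2 [ 366.4 -191.5   51.1] 0.23
restFR [571.7 134.    7.8] 0.55
restBR [484.  123.4 -15.7] 4.71
disc top [552.9  19.6  14. ] disc side [554.6  17.9  14. ]
rest top corners [571.5 134.5   5. ] [486.8 119.3   5. ] [478.3 185.9   5. ]
rest side corners [571.9 131.7   5. ] [559.  197.3   5. ] [480.3 185.1   5. ]
top (245.64032815198615, 230.96113989637306) ((245.6930694580078, 230.93069458007812), (22.68684959411621, 18.507692337036133), 84.2894058227539) 358.0
[[559.0, 195.0], [564.0, 138.0], [494.0, 130.0], [489.0, 186.0]]
side (376.20553410553407, 263.38519948519945) ((374.5, 263.5), (37.0, 39.0), 90.0) 1102.0
[[558.0, 96.0], [472.0, 101.0], [488.0, 200.0], [568.0, 195.0]]
cup (array([522.51590181, 160.73666851,  75.26271654]), np.float64(2.1991545560224517))
```

```bash
cat >> h.py <<'E'
from scipy.spatial.transform import Rotation as Ro
def Rt(az,tilt=0):
    """tool x at azimuth az (deg) when down; tilt>0 swings fingertips forward (toward az)"""
    a=np.radians(az);f=np.array([np.cos(a),np.sin(a),0]);y=np.array([np.sin(a),-np.cos(a),0]);b=np.radians(tilt)
    z=np.array([0,0,-1.])*np.cos(b)+f*np.sin(b);x=np.cross(y,z);return np.array([x,y,z]).T
def rows(p,R,n,p0=None,R0=None):
    s=monitor.sense();p0=np.array(s['ee_pos']) if p0 is None else np.array(p0,float);R0=np.array(s['orientation']) if R0 is None else R0
    rv=Ro.from_matrix(R0.T@R).as_rotvec();out=[]
    for i in range(n):
        Ra=R0@Ro.from_rotvec(rv*i/n).as_matrix()
        out.append(np.r_[Ra.T@((np.array(p)-p0)/n),np.degrees(rv/n)].round(2).tolist())
    print('max mm',np.linalg.norm(np.array(p)-p0)/n,'deg',np.degrees(np.linalg.norm(rv))/n)
    for k in range(0,n,8):print(out[k:k+8])
E
python3 -c "
from h import *
rows([440,150,270],Rt(8.9),24)"
```

```text
max mm 20.965932233737224 deg 6.258191188434497
[[-14.9, -14.69, 1.34, -0.0, 0.0, 6.26], [-16.41, -12.98, 1.34, -0.0, 0.0, 6.26], [-17.73, -11.11, 1.34, -0.0, 0.0, 6.26], [-18.83, -9.11, 1.34, -0.0, 0.0, 6.26], [-19.72, -7.0, 1.34, -0.0, 0.0, 6.26], [-20.36, -4.81, 1.33, -0.0, 0.0, 6.26], [-20.77, -2.57, 1.33, -0.0, 0.0, 6.26], [-20.92, -0.29, 1.33, -0.0, 0.0, 6.26]]
[[-20.83, 2.0, 1.33, -0.0, 0.0, 6.26], [-20.49, 4.25, 1.33, -0.0, 0.0, 6.26], [-19.9, 6.46, 1.33, -0.0, 0.0, 6.26], [-19.08, 8.59, 1.33, -0.0, 0.0, 6.26], [-18.03, 10.62, 1.32, -0.0, 0.0, 6.26], [-16.76, 12.52, 1.32, -0.0, 0.0, 6.26], [-15.3, 14.28, 1.32, -0.0, 0.0, 6.26], [-13.65, 15.86, 1.32, -0.0, 0.0, 6.26]]
[[-11.84, 17.25, 1.32, -0.0, 0.0, 6.26], [-9.89, 18.44, 1.32, -0.0, 0.0, 6.26], [-7.82, 19.41, 1.32, -0.0, 0.0, 6.26], [-5.66, 20.14, 1.32, -0.0, 0.0, 6.26], [-3.43, 20.64, 1.32, -0.0, 0.0, 6.26], [-1.16, 20.89, 1.32, -0.0, 0.0, 6.26], [1.13, 20.89, 1.32, -0.0, 0.0, 6.26], [3.4, 20.65, 1.32, -0.0, 0.0, 6.26]]
```

{"fn": "carry_out", "kwargs": {
  "deltas": [
    [-15,-15,1.3,0,0,6.25],
    [-16.5,-13,1.3,0,0,6.25],
    [-18,-11,1.3,0,0,6.25],
    [-19,-9,1.3,0,0,6.25],
    [-20,-7,1.3,0,0,6.25],
    [-20.5,-5,1.3,0,0,6.25],
    [-21,-2.5,1.3,0,0,6.25],
    [-21,0,1.3,0,0,6.25]
  ],
  "fingers": 94
}}

```text
t: 0.82
ee_pos: [302.7, 452.9, 291.8]
orientation: [[-0.322, 0.947, -0.0], [0.947, 0.322, -0.0], [-0.0, -0.0, -1.0]]
force: [0.0, -0.8, 0.1]
opening: 94.1
gripper_force: 0.0
```

{"fn": "carry_out", "kwargs": {
  "deltas": [
    [-21,2,1.3,0,0,6.25],
    [-20.5,4,1.3,0,0,6.25],
    [-20,6.5,1.3,0,0,6.25],
    [-19,8.5,1.3,0,0,6.25],
    [-18,10.5,1.3,0,0,6.25],
    [-17,12.5,1.3,0,0,6.25],
    [-15.5,14,1.3,0,0,6.25],
    [-13.5,16,1.3,0,0,6.25]
  ]
}}

```text
t: 1.48
ee_pos: [371.7, 300.3, 281.6]
orientation: [[0.518, 0.855, -0.0], [0.855, -0.518, -0.0], [-0.0, -0.0, -1.0]]
force: [0.7, -0.1, 0.2]
opening: 93.7
gripper_force: 0.0
```

{"fn": "carry_out", "kwargs": {
  "deltas": [
    [-12,17,1.3,0,0,6.25],
    [-10,18.5,1.3,0,0,6.25],
    [-8,19.5,1.3,0,0,6.25],
    [-5.5,20,1.3,0,0,6.25],
    [-3.5,20.5,1.3,0,0,6.25],
    [-1,21,1.3,0,0,6.25],
    [1,21,1.3,0,0,6.25],
    [3.5,20.5,1.3,0,0,6.25]
  ]
}}

```text
t: 2.15
ee_pos: [441.3, 148.1, 271.2]
orientation: [[0.988, 0.153, -0.0], [0.153, -0.988, -0.0], [-0.0, -0.0, -1.0]]
force: [-0.3, 1.0, 0.1]
opening: 93.7
gripper_force: 0.0
```

Run:
```python
from h import *
import json
s=monitor.sense();c=camera_model('wrist');f=grab_frame('wrist');cv2.imwrite('pics/w1.png',f)
json.dump({k:np.array(v).tolist() for k,v in c.items()},open('w1.json','w'))
print(s['t'],s['ee_pos'],np.round(s['orientation'],3).tolist(),np.round(s['joint_pos'],3))
```

```text
2.15 [441.33880306 148.13400842 271.21703094] [[0.988, 0.153, -0.0], [0.153, -0.988, -0.0], [-0.0, -0.0, -1.0]] [ 0.08  -0.171  2.045  0.     1.268  1.497]
```

View pics/w1.png

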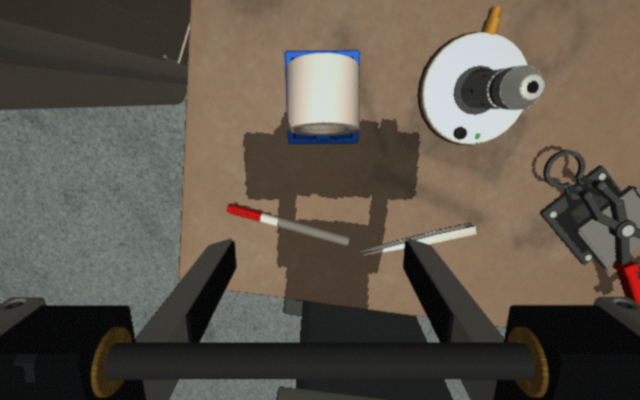

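The wrist view shows the cup in the rest at (323,95), the peg nose at (532,87), the ring at (564,165) and the bare marker and forceps in front. I'll move to a tilted pre-grasp above the cup, which also gives a second wrist view.

```bash
python3 -c "
from h import *
R=Rt(8.9,35);G=np.array([522.6,158.6,150.8]);print(G-78*R[:,2])
rows(G-78*R[:,2],R,8)"
```

```text
[478.39970107 151.6784179  214.69385945]
max mm 8.389610370543904 deg 4.374916865023254
[[4.54, -0.06, 7.05, 0.03, 4.37, -0.05], [3.99, -0.06, 7.38, 0.03, 4.37, -0.05], [3.42, -0.05, 7.66, 0.03, 4.37, -0.05], [2.82, -0.04, 7.9, 0.03, 4.37, -0.05], [2.21, -0.03, 8.09, 0.03, 4.37, -0.05], [1.59, -0.03, 8.24, 0.03, 4.37, -0.05], [0.95, -0.02, 8.34, 0.03, 4.37, -0.05], [0.32, -0.02, 8.38, 0.03, 4.37, -0.05]]
```

{"fn": "carry_out", "kwargs": {
  "deltas": [
    [4.5,0,7,0,4.375,0],
    [4,0,7.4,0,4.375,0],
    [3.4,0,7.7,0,4.375,0],
    [2.8,0,7.9,0,4.375,0],
    [2.2,0,8,0,4.375,0],
    [1.6,0,8.2,0,4.375,0],
    [1,0,8.3,0,4.375,0],
    [0.3,0,8.4,0,4.375,0]
  ]
}}

```text
t: 2.87
ee_pos: [476.9, 155.2, 215.0]
orientation: [[0.806, 0.159, 0.569], [0.13, -0.987, 0.091], [0.577, 0.001, -0.817]]
force: [-0.2, -0.2, -0.7]
opening: 94.2
gripper_force: 0.0
```

Run:
```python
from h import *
import json
s=monitor.sense();c=camera_model('wrist');f=grab_frame('wrist');cv2.imwrite('pics/w2.png',f)
json.dump({k:np.array(v).tolist() for k,v in c.items()},open('w2.json','w'))
print(s['t'],s['ee_pos'],np.round(s['orientation'],3).tolist(),np.round(s['joint_pos'],3))
```

```text
2.8667 [476.88120198 155.23139368 215.04785175] [[0.806, 0.159, 0.569], [0.13, -0.987, 0.091], [0.577, 0.001, -0.817]] [ 0.069 -0.228  2.272  0.112  0.488  1.397]
```

View pics/w2.png

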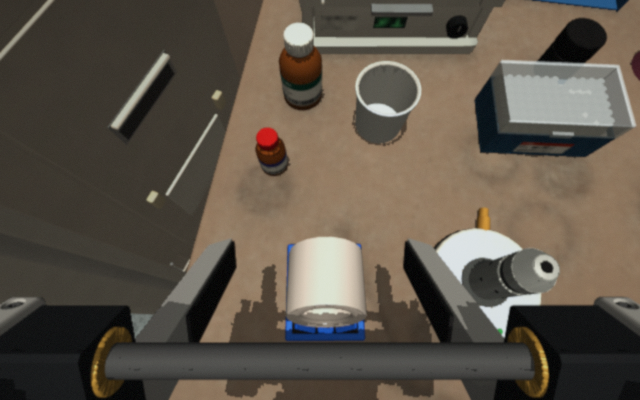

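The tilted view shows the cup at (327,280) centred between the open fingers, the peg nose hole at (545,268), and the tip box and pot further off.

Run:
```python
from h import *
import json
C={'top':camera_model('top'),'side':camera_model('side')}
for n in('w1','w2'):C[n]={k:np.array(v) for k,v in json.load(open(n+'.json')).items()}
I={n:cv2.imread(f'pics/{n}0.png' if n in('top','side') else f'pics/{n}.png') for n in C}
def comp(n,box,f):
    x0,y0,x1,y1=box;hsv=cv2.cvtColor(I[n],cv2.COLOR_BGR2HSV);m=np.zeros(hsv.shape[:2],np.uint8)
    m[y0:y1,x0:x1]=f(hsv[y0:y1,x0:x1].astype(int))*255
    return max(cv2.findContours(m,cv2.RETR_EXTERNAL,cv2.CHAIN_APPROX_NONE)[0],key=cv2.contourArea)
cen=lambda k:(lambda M:(M['m10']/M['m00'],M['m01']/M['m00']))(cv2.moments(cv2.convexHull(k)))
wh=lambda h:(h[...,1]<70)&(h[...,2]>100)
obs=[]
for n,b in {'top':(234,214,262,246),'side':(355,245,395,290),'w1':(270,40,375,137),'w2':(270,225,380,326)}.items():
    k=comp(n,b,wh);u=cen(k);obs.append((C[n],*u));print(n,np.round(u,1),cv2.boundingRect(k),'proj nominal',proj(C[n],[525.5,159.3,60]).round(1))
print('cup w1w2',tri(obs[2:]),'all',tri(obs))
# blue rest
bl=lambda h:(h[...,0]>100)&(h[...,0]<125)&(h[...,1]>150)&(h[...,2]>60)
for n,b in {'top':(230,210,268,255),'w1':(270,35,375,150)}.items():
    k=comp(n,b,bl);r=cv2.minAreaRect(k);q=np.array([plane(C[n],*p,5)[:2] for p in cv2.boxPoints(r)]);print(n,'rest',q.mean(0).round(1),q.round(0).tolist())
print('nose',tri([(C['w1'],532,87),(C['w2'],545,268)]),tri([(C['w1'],532,87),(C['w2'],545,268),(C['top'],291.6,219.2),(C['side'],353.6,206.4)]))
# stand disc in w1
k=comp('w1',(405,20,550,150),lambda h:(h[...,1]<40)&(h[...,2]>170));e=cv2.fitEllipse(cv2.convexHull(k));print('disc',e,plane(C['w1'],*e[0],14))
```

```text
top [246.3 227.5] (234, 214, 28, 30) proj nominal [246.8 231.3]
side [375.7 263.9] (355, 245, 40, 43) proj nominal [373.2 267.1]
w1 [324.4  91.6] (287, 49, 74, 85) proj nominal [321.4  96.8]
w2 [324.9 281. ] (285, 236, 82, 90) proj nominal [323.9 281.9]
cup w1w2 (array([530.59334634, 157.94870563,  21.86875985]), np.float64(0.7862193612790402)) all (array([527.77764223, 159.03478994,  73.94213971]), np.float64(5.428614179225808))
top rest [525.1 155. ] [[569.0, 188.0], [568.0, 124.0], [481.0, 122.0], [482.0, 186.0]]
w1 rest [488.2 152. ] [[478.0, 185.0], [489.0, 186.0], [499.0, 119.0], [487.0, 117.0]]
nose (array([554.43224327,  14.22219921,  94.63274347]), np.float64(0.20864432267175392)) (array([553.88486237,  18.77026208, 103.13886867]), np.float64(1.207666376821256))
disc ((476.3232116699219, 87.78762817382812), (100.96882629394531, 115.4516372680664), 36.05827713012695) [555.62046731  18.89029876  14.        ]
```

Run:
```python
from h import *
import json
C={n:{k:np.array(v) for k,v in json.load(open(n+'.json')).items()} for n in('w1','w2')}
for q in[(286,50),(360,50),(358,143),(287,143)]:print('restcorner',plane(C['w1'],*q,5).round(1))
for q in[(286.5,244),(364,243),(365,339),(286,339)]:print('w2',plane(C['w2'],*q,5).round(1))
# top mouth edge middle: rows 49 / 236
print('mouth top edge tri',tri([(C['w1'],325,51),(C['w2'],326,237)]),'expected 557,164,81')
print('exp px',proj(C['w1'],[557,164,81]),proj(C['w2'],[557,164,81]))
R=Rt(8.9,35)
for G in([524,158,60.5],):rows(np.array(G)-78*R[:,2],R,8)
```

```text
restcorner [561.7 197.6   5. ]
restcorner [572.2 130.3   5. ]
restcorner [488.2 116.5   5. ]
restcorner [477.5 185.9   5. ]
w2 [560.4 199.9   5. ]
w2 [573.1 127.7   5. ]
w2 [489.  116.7   5. ]
w2 [478.1 184.4   5. ]
mouth top edge tri (array([558.59350899, 162.36762474,  67.00335249]), np.float64(0.6066444510416956)) expected 557,164,81
exp px [321.88089072  50.36554774] [324.65109489 234.39385972]
max mm 10.97287319487218 deg 0.0339279290446639
[[-5.87, 0.59, 9.25, -0.02, -0.0, 0.03], [-5.87, 0.59, 9.25, -0.02, -0.0, 0.03], [-5.87, 0.59, 9.25, -0.02, -0.0, 0.03], [-5.87, 0.59, 9.25, -0.02, -0.0, 0.03], [-5.87, 0.59, 9.25, -0.02, -0.0, 0.03], [-5.87, 0.59, 9.25, -0.02, -0.0, 0.03], [-5.87, 0.59, 9.25, -0.02, -0.0, 0.03], [-5.87, 0.59, 9.25, -0.02, -0.0, 0.03]]
```

{"fn": "carry_out", "kwargs": {
  "deltas": [
    [-6,0.6,9.2,0,0,0],
    [-6,0.6,9.2,0,0,0],
    [-6,0.6,9.2,0,0,0],
    [-6,0.6,9.2,0,0,0],
    [-6,0.6,9.2,0,0,0],
    [-6,0.6,9.2,0,0,0],
    [-6,0.5,9.2,0,0,0],
    [-6,0,9.2,0,0,0]
  ]
}}

```text
t: 3.58
ee_pos: [480.5, 151.6, 127.0]
orientation: [[0.81, 0.159, 0.565], [0.131, -0.987, 0.091], [0.572, 0.0, -0.82]]
force: [-1.1, 0.2, -0.2]
opening: 93.8
gripper_force: 0.0
```

Run:
```python
from h import *
s=monitor.sense();R=np.array(s['orientation']);print(s['t'],np.round(s['joint_pos'],3),np.round(s['force'],1),'grasp pt',s['ee_pos']+78*R[:,2])
```

```text
3.5833 [ 0.059 -0.021  2.29   0.218  0.272  1.278] [-1.1  0.2 -0.2] grasp pt [524.5669066  158.71612616  63.04712645]
```

{"fn": "carry_out", "kwargs": {
  "deltas": [
    [-1.5,0,1,0,0,0],
    [0,0,0,0,0,0],
    [0,0,0,0,0,0],
    [0,0,0,0,0,0],
    [0,0,0,0,0,0],
    [0,0,0,0,0,0],
    [0,0,0,0,0,0],
    [0,0,0,0,0,0]
  ],
  "fingers": 50,
  "force": 20
}}

```text
t: 4.25
ee_pos: [480.3, 151.2, 126.4]
orientation: [[0.808, 0.158, 0.568], [0.129, -0.987, 0.091], [0.575, 0.0, -0.818]]
force: [-1.2, -1.2, 3.3]
opening: 58.5
gripper_force: 20.0
```

Run:
```python
from h import *
s=monitor.sense();R=np.array(s['orientation']);g=s['ee_pos']+78*R[:,2];print(s['ee_pos'],np.round(R,4).tolist(),'grasp',g)
L=s['ee_pos']+np.array([0,0,150]);rows(L,R,8)
# over stand: cup offset from grasp along cup axis ~ small; tilt -40
R2=Rt(8.9,-40);G2=np.array([554.3,18.8,175]);rows(G2-78*R2[:,2],R2,16,p0=L,R0=R)
```

```text
[480.33393016 151.20184218 126.35483671] [[0.808, 0.1581, 0.5676], [0.1294, -0.9874, 0.0907], [0.5748, 0.0002, -0.8183]] grasp [524.60605322 158.27838446  62.52771341]
max mm 18.749999999999996 deg 0.0
[[10.78, 0.0, -15.34, 0.0, 0.0, 0.0], [10.78, 0.0, -15.34, 0.0, 0.0, 0.0], [10.78, 0.0, -15.34, 0.0, 0.0, 0.0], [10.78, 0.0, -15.34, 0.0, 0.0, 0.0], [10.78, 0.0, -15.34, 0.0, 0.0, 0.0], [10.78, 0.0, -15.34, 0.0, 0.0, 0.0], [10.78, 0.0, -15.34, 0.0, 0.0, 0.0], [10.78, 0.0, -15.34, 0.0, 0.0, 0.0]]
max mm 11.270717464310225 deg 4.69285022317344
[[3.73, 8.91, 5.8, 0.0, -4.69, 0.01], [4.2, 8.91, 5.48, 0.0, -4.69, 0.01], [4.63, 8.91, 5.11, 0.0, -4.69, 0.01], [5.04, 8.91, 4.72, 0.0, -4.69, 0.01], [5.41, 8.91, 4.29, 0.0, -4.69, 0.01], [5.75, 8.91, 3.83, 0.0, -4.69, 0.01], [6.04, 8.91, 3.35, 0.0, -4.69, 0.01], [6.3, 8.9, 2.84, 0.0, -4.69, 0.01]]
[[6.51, 8.9, 2.32, 0.0, -4.69, 0.01], [6.68, 8.9, 1.78, 0.0, -4.69, 0.01], [6.81, 8.9, 1.23, 0.0, -4.69, 0.01], [6.89, 8.9, 0.66, 0.0, -4.69, 0.01], [6.92, 8.9, 0.1, 0.0, -4.69, 0.01], [6.91, 8.9, -0.47, 0.0, -4.69, 0.01], [6.85, 8.89, -1.03, 0.0, -4.69, 0.01], [6.74, 8.89, -1.59, 0.0, -4.69, 0.01]]
```

{"fn": "carry_out", "kwargs": {
  "deltas": [
    [10.8,0,-15.4,0,0,0],
    [10.8,0,-15.4,0,0,0],
    [10.8,0,-15.4,0,0,0],
    [10.8,0,-15.4,0,0,0],
    [10.8,0,-15.4,0,0,0],
    [10.8,0,-15.4,0,0,0],
    [10.8,0,-15.4,0,0,0],
    [10.8,0,-15.4,0,0,0]
  ]
}}

```text
t: 4.92
ee_pos: [479.4, 151.2, 276.5]
orientation: [[0.81, 0.158, 0.565], [0.13, -0.987, 0.091], [0.572, -0.0, -0.82]]
force: [1.0, 1.0, -0.8]
opening: 58.9
gripper_force: 20.0
```

{"fn": "carry_out", "kwargs": {
  "deltas": [
    [3.7,8.9,5.8,0,-4.69,0],
    [4.2,8.9,5.5,0,-4.69,0],
    [4.6,8.9,5.1,0,-4.69,0],
    [5,8.9,4.7,0,-4.69,0],
    [5.4,8.9,4.3,0,-4.69,0],
    [5.8,8.9,3.8,0,-4.69,0],
    [6,8.9,3.4,0,-4.69,0],
    [6.3,8.9,2.8,0,-4.69,0]
  ]
}}

```text
t: 5.58
ee_pos: [541.8, 88.5, 254.9]
orientation: [[0.986, 0.158, -0.048], [0.158, -0.987, -0.008], [-0.049, -0.0, -0.999]]
force: [0.1, -0.3, -1.0]
opening: 58.6
gripper_force: 20.0
```

{"fn": "carry_out", "kwargs": {
  "deltas": [
    [6.5,8.9,2.3,0,-4.69,0],
    [6.7,8.9,1.8,0,-4.69,0],
    [6.8,8.9,1.2,0,-4.69,0],
    [6.9,8.9,0.7,0,-4.69,0],
    [6.9,8.9,0,0,-4.69,0],
    [6.9,8.9,-0.5,0,-4.69,0],
    [6.9,8.9,-1,0,-4.69,0],
    [6.7,8.9,-1.6,0,-4.69,0]
  ]
}}

```text
t: 6.25
ee_pos: [604.0, 26.4, 234.0]
orientation: [[0.753, 0.158, -0.638], [0.121, -0.987, -0.102], [-0.647, -0.0, -0.763]]
force: [0.7, -0.1, -0.1]
opening: 58.7
gripper_force: 20.0
```

Run:
```python
from h import *
s=monitor.sense();R=np.array(s['orientation']);print(s['t'],s['opening'],s['gripper_force'],np.round(R,3).tolist(),'grasp pt',s['ee_pos']+78*R[:,2],np.round(s['joint_pos'],2))
im={n:grab_frame(n) for n in('top','side','wrist')}
for n in im:cv2.imwrite(f'pics/{n}3.png',im[n])
A=cv2.resize(im['side'][130:260,290:430],(560,520),interpolation=cv2.INTER_CUBIC);
u,v=proj(camera_model('top'),s['ee_pos']+78*R[:,2]).astype(int);B=cv2.resize(im['top'][v-32:v+33,u-15:u+15],(240,520),interpolation=cv2.INTER_CUBIC);print(u,v)
cv2.imwrite('pics/c3.png',np.hstack([A,B]))
```

```text
6.25 58.713101784804124 19.994847178459167 [[0.753, 0.158, -0.638], [0.121, -0.987, -0.102], [-0.647, -0.0, -0.763]] grasp pt [554.16111917  18.45334218 174.49978252] [-0.09  0.51  1.42 -0.17  1.89  1.32]
290 215
```

View pics/c3.png

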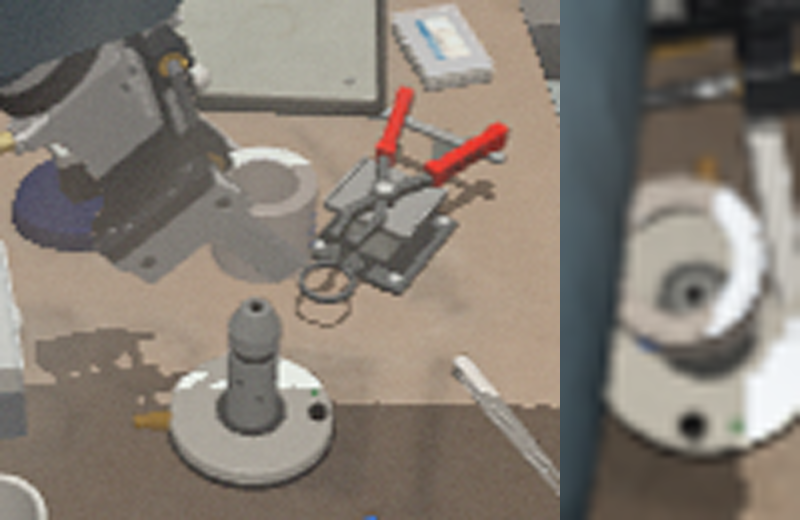

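The side crop shows the cup held mouth-down (opening ellipse centre (268,182)) and looking upright, above the peg. The top crop shows the opening centre at about (690,266), with the nose visible through it.

Run:
```python
from h import *
T=camera_model('top');S=camera_model('side')
a=(T,275+(690-560-4)/8,183+(266-4)/8);b=(S,290+(268-2)/4,130+(182-2)/4)
print(tri([a,b]),plane(*a,199),plane(*b,199))
n=(S,290+(255-2)/4,130+(307-2)/4);m=(T,275+(692-560-4)/8,183+(292-4)/8);print('nose',tri([m,n]))
# cup upright check: vertical edges' image direction in side view vs projected vertical line
print((proj(S,[554,-10,200])-proj(S,[554,-10,150])))
g=cv2.imread('pics/side3.png');hsv=cv2.cvtColor(g,cv2.COLOR_BGR2HSV)
# right silhouette of cup: last whitish pixel per row
for v in range(172,196,3):
    r=g[v,350:380].astype(int).sum(1)//3; print(v,r.tolist())
```

```text
(array([550.88914965,  15.8606179 , 196.46970954]), np.float64(0.9408916126603541)) [549.56123945  15.93937753 199.        ] [552.15965109  18.37597453 199.        ]
nose (array([555.45761698,  20.42840556, 106.37139372]), np.float64(0.893801521646076))
[  0.75498417 -16.97648788]
172 [130, 132, 131, 130, 133, 135, 130, 134, 133, 132, 129, 128, 129, 142, 161, 158, 160, 160, 155, 151, 149, 145, 140, 143, 145, 147, 151, 157, 152, 116]
175 [130, 132, 132, 134, 135, 134, 133, 135, 132, 131, 130, 129, 130, 125, 130, 155, 160, 160, 161, 153, 157, 156, 152, 142, 146, 158, 124, 159, 162, 159]
178 [122, 120, 129, 132, 134, 135, 133, 130, 129, 129, 127, 131, 128, 139, 161, 161, 162, 162, 152, 133, 155, 159, 151, 122, 142, 159, 158, 161, 159, 161]
181 [122, 124, 123, 145, 156, 159, 157, 157, 159, 159, 159, 160, 160, 161, 164, 150, 123, 119, 121, 140, 143, 88, 114, 135, 154, 159, 132, 116, 122, 115]
184 [120, 128, 122, 129, 129, 135, 130, 132, 135, 134, 131, 129, 128, 130, 127, 123, 122, 119, 122, 151, 153, 155, 146, 110, 84, 106, 111, 91, 63, 95]
187 [122, 117, 120, 122, 122, 126, 127, 126, 132, 133, 133, 129, 128, 131, 127, 127, 121, 113, 123, 151, 119, 83, 93, 121, 130, 97, 78, 100, 118, 119]
190 [120, 117, 119, 121, 121, 122, 117, 123, 126, 129, 123, 124, 132, 129, 128, 125, 124, 112, 124, 174, 172, 77, 74, 73, 74, 78, 76, 85, 106, 107]
193 [120, 121, 123, 119, 119, 120, 119, 118, 120, 118, 119, 123, 125, 122, 124, 124, 122, 113, 90, 96, 112, 112, 103, 110, 103, 76, 82, 92, 108, 92]
```

{"fn": "carry_out", "kwargs": {
  "deltas": [
    [7.4,-0.1,8.2,0,0,0],
    [7.4,-0.1,8.2,0,0,0],
    [7.4,-0.1,8.2,0,0,0],
    [7.4,-0.1,8.2,0,0,0],
    [7.4,-0.1,8.2,0,0,0],
    [7.4,-0.1,8.2,0,0,0],
    [7.4,0,8.2,0,0,0],
    [7.4,0,8.2,0,0,0]
  ]
}}

```text
t: 7.07
ee_pos: [606.5, 27.9, 145.0]
orientation: [[0.756, 0.158, -0.635], [0.121, -0.987, -0.102], [-0.643, -0.0, -0.765]]
force: [0.0, 1.1, -0.7]
opening: 58.4
gripper_force: 20.0
```

Run:
```python
from h import *
s=monitor.sense();R=np.array(s['orientation']);g=s['ee_pos']+78*R[:,2];print(s['t'],s['opening'],'grasp pt',g,s['force'])
im={n:grab_frame(n) for n in('top','side','wrist')}
for n in im:cv2.imwrite(f'pics/{n}4.png',im[n])
A=cv2.resize(im['side'][170:245,310:400],(480,400),interpolation=cv2.INTER_CUBIC)
B=cv2.resize(im['top'][200:240,276:308],(320,400),interpolation=cv2.INTER_CUBIC)
C=np.hstack([A,B]);cv2.imwrite('pics/c4.png',C)
```

```text
7.0667 58.43801964929986 grasp pt [556.93917289  19.99949766  85.28206032] [ 0.0024873   1.14535839 -0.69552178]
```

View pics/c4.png

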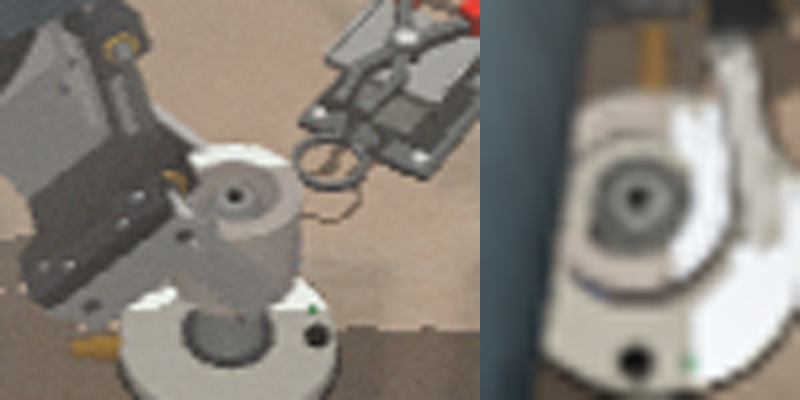

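The nose now sits inside the opening in both views: top crop nose (637,198) against opening (638,199), side crop (234,196) against about (238,196). I'll lower gently and watch the force.

{"fn": "carry_out", "kwargs": {
  "deltas": [
    [2.4,0,2.9,0,0,0],
    [2.4,0,2.9,0,0,0],
    [2.4,0,2.9,0,0,0],
    [2.4,0,2.9,0,0,0],
    [2.4,0,2.9,0,0,0],
    [2.4,0,2.9,0,0,0],
    [2.4,0,2.9,0,0,0],
    [2.4,0,2.9,0,0,0]
  ]
}}

```text
t: 7.88
ee_pos: [606.3, 27.8, 115.7]
orientation: [[0.756, 0.158, -0.635], [0.121, -0.987, -0.102], [-0.643, 0.0, -0.766]]
force: [-0.6, 0.3, -0.5]
opening: 58.7
gripper_force: 20.0
```

Run:
```python
from h import *
s=monitor.sense();R=np.array(s['orientation']);g=s['ee_pos']+78*R[:,2];print(s['t'],s['opening'],'grasp pt',g,s['force'],s['torque'])
im={n:grab_frame(n) for n in('top','side')}
A=cv2.resize(im['side'][175:240,315:395],(480,390),interpolation=cv2.INTER_CUBIC)
B=cv2.resize(im['top'][201:240,276:308],(320,390),interpolation=cv2.INTER_CUBIC)
C=np.hstack([A,B]);cv2.imwrite('pics/c5.png',C)
```

```text
7.8833 58.67497246970394 grasp pt [556.79487946  19.8973949   56.01153461] [-0.60548581  0.34667621 -0.48748693] [ 0.03696783 -0.22926983 -0.01596828]
```

{"fn": "carry_out", "kwargs": {
  "deltas": [
    [1.1,0,1.3,0,0,0],
    [1.1,0,1.3,0,0,0],
    [1.1,0,1.3,0,0,0],
    [1.1,0,1.3,0,0,0],
    [1.1,0,1.3,0,0,0],
    [1.1,0,1.3,0,0,0],
    [1.1,0,1.3,0,0,0],
    [1.1,0,1.3,0,0,0]
  ]
}}

```text
t: 8.65
ee_pos: [606.4, 27.9, 102.3]
orientation: [[0.756, 0.158, -0.635], [0.121, -0.987, -0.102], [-0.643, 0.0, -0.766]]
force: [-0.3, 0.2, -1.2]
opening: 58.9
gripper_force: 20.0
```

{"fn": "carry_out", "kwargs": {
  "deltas": [
    [0.3,0,0.4,0,0,0],
    [0.3,0,0.4,0,0,0],
    [0.3,0,0.4,0,0,0],
    [0.3,0,0.4,0,0,0],
    [0.3,0,0.4,0,0,0],
    [0,0,0,0,0,0],
    [0,0,0,0,0,0],
    [0,0,0,0,0,0]
  ]
}}

```text
t: 9.32
ee_pos: [606.3, 27.8, 100.1]
orientation: [[0.756, 0.158, -0.635], [0.121, -0.987, -0.102], [-0.643, 0.0, -0.766]]
force: [0.1, -0.7, -1.2]
opening: 58.6
gripper_force: 20.0
```

Run:
```python
from h import *
s=monitor.sense();R=np.array(s['orientation']);g=s['ee_pos']+78*R[:,2];print(s['t'],s['opening'],'grasp pt',g,s['force'],s['torque'])
```

```text
9.3167 58.57054976636297 grasp pt [556.76538922  19.86756402  40.33608676] [ 0.10562945 -0.71425852 -1.23163861] [ 0.06622618 -0.21407403  0.04214355]
```

{"fn": "carry_out", "kwargs": {
  "deltas": [
    [0.2,0,0.25,0,0,0],
    [0.2,0,0.25,0,0,0],
    [0.2,0,0.25,0,0,0],
    [0.2,0,0.25,0,0,0],
    [0.2,0,0.25,0,0,0],
    [0.2,0,0.25,0,0,0],
    [0.2,0,0.25,0,0,0],
    [0,0,0,0,0,0]
  ]
}}

```text
t: 9.98
ee_pos: [606.5, 27.9, 99.5]
orientation: [[0.755, 0.158, -0.636], [0.12, -0.987, -0.102], [-0.644, 0.0, -0.765]]
force: [-1.1, 0.7, 9.3]
opening: 58.3
gripper_force: 20.0
```

Run:
```python
from h import *
s=monitor.sense();R=np.array(s['orientation']);g=s['ee_pos']+78*R[:,2];print(s['t'],s['opening'],'grasp pt',g,s['force'],s['torque'])
S=camera_model('side');T=camera_model('top')
im={n:grab_frame(n) for n in('top','side')}
A=cv2.resize(im['side'][180:250,315:395],(480,420),interpolation=cv2.INTER_CUBIC)
B=cv2.resize(im['top'][201:243,276:308],(320,420),interpolation=cv2.INTER_CUBIC)
cv2.imwrite('pics/c6.png',np.hstack([A,B]))
a=np.linspace(0,6.28,13)
for c,n in((S,'side'),(T,'top')):print(n,'rim bottom r29 z64 @axis', [proj(c,[554.3+29*np.cos(x),18.8+29*np.sin(x),64]).round(1).tolist() for x in a[::3]])
```

```text
9.9833 58.319300915018566 grasp pt [556.82691157  19.91676481  39.84975162] [-1.12419404  0.66687289  9.25772592] [-0.07295265  1.03143354 -0.1849655 ]
side rim bottom r29 z64 @axis [[341.1, 219.2], [354.7, 227.8], [365.8, 218.1], [352.3, 209.9], [341.1, 219.1]]
top rim bottom r29 z64 @axis [[292.4, 211.9], [283.0, 221.3], [292.4, 230.5], [301.8, 221.0], [292.4, 211.9]]
```

View pics/c6.png

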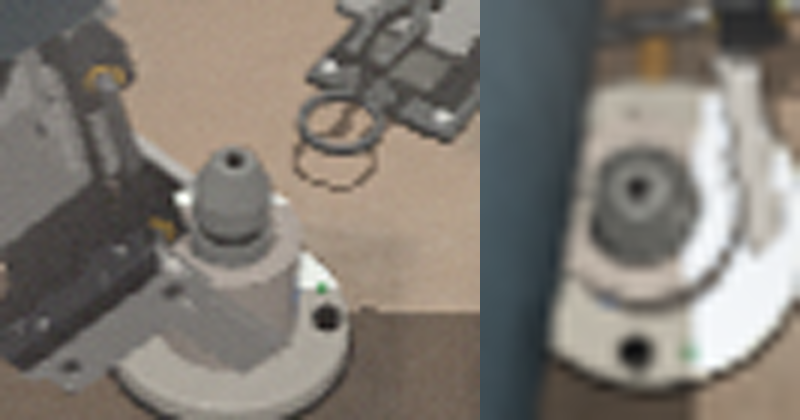

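The cup is seated: contact force is 9 N at the expected height, and the peg and dark groove stand clear above the cup bottom in both views. Releasing.

{"fn": "carry_out", "kwargs": {
  "deltas": [
    [0,0,0,0,0,0],
    [0,0,0,0,0,0],
    [0,0,0,0,0,0],
    [0,0,0,0,0,0],
    [0,0,0,0,0,0],
    [0,0,0,0,0,0],
    [0,0,0,0,0,0],
    [0,0,0,0,0,0]
  ],
  "fingers": 94
}}

```text
t: 10.75
ee_pos: [606.2, 27.8, 97.7]
orientation: [[0.756, 0.158, -0.635], [0.121, -0.987, -0.102], [-0.643, -0.0, -0.766]]
force: [0.6, -0.8, 0.0]
opening: 93.7
gripper_force: 0.0
```

{"fn": "carry_out", "kwargs": {
  "deltas": [
    [0,0,-6,0,0,0],
    [0,0,-10,0,0,0],
    [0,0,-14,0,0,0],
    [0,0,-14,0,0,0],
    [0,0,-14,0,0,0],
    [0,0,-14,0,0,0],
    [0,0,-14,0,0,0],
    [0,0,-14,0,0,0]
  ]
}}

```text
t: 11.42
ee_pos: [670.8, 38.2, 175.9]
orientation: [[0.757, 0.158, -0.634], [0.121, -0.987, -0.102], [-0.642, 0.0, -0.766]]
force: [0.4, 0.2, -0.3]
opening: 94.0
gripper_force: 0.0
```

Run:
```python
from h import *
s=monitor.sense();print(s['t'],s['ee_pos'],s['opening'],np.round(s['force'],1),np.round(s['joint_pos'],2))
# up + untilt, then to pliers view
p1=np.array(s['ee_pos'])+[-60,-40,140];R1=Rt(30,0);rows(p1,R1,8)
R2=Rt(53.3);p2=np.array([420,-180,290.]);rows(p2,R2,8,p0=p1,R0=R1)
```

```text
11.4167 [670.81828592  38.18284706 175.92266227] 93.9570628080851 [ 0.4  0.2 -0.3] [-0.07  0.72  1.23 -0.15  1.87  1.35]
max mm 19.685019685029523 deg 5.612597158530821
[[-17.52, 3.76, -8.15, -0.91, 4.94, -2.51], [-16.91, 3.14, -9.58, -0.91, 4.94, -2.51], [-16.15, 2.58, -10.96, -0.91, 4.94, -2.51], [-15.25, 2.08, -12.28, -0.91, 4.94, -2.51], [-14.22, 1.64, -13.52, -0.91, 4.94, -2.51], [-13.06, 1.27, -14.67, -0.91, 4.94, -2.51], [-11.8, 0.96, -15.73, -0.91, 4.94, -2.51], [-10.44, 0.73, -16.67, -0.91, 4.94, -2.51]]
max mm 32.79499048287066 deg 2.9125
[[-31.79, 7.36, 3.24, 0.0, 0.0, -2.91], [-32.13, 5.74, 3.24, 0.0, 0.0, -2.91], [-32.38, 4.1, 3.24, 0.0, 0.0, -2.91], [-32.54, 2.45, 3.24, 0.0, 0.0, -2.91], [-32.62, 0.79, 3.24, 0.0, 0.0, -2.91], [-32.62, -0.87, 3.24, 0.0, 0.0, -2.91], [-32.54, -2.52, 3.24, 0.0, 0.0, -2.91], [-32.37, -4.17, 3.24, 0.0, 0.0, -2.91]]
```

Run:
```python
from h import *
s=monitor.sense()
p1=np.array(s['ee_pos'])+[-60,-40,140]
rows([390,-220,290],Rt(53.3),8,p0=p1,R0=Rt(30,0))
```

```text
max mm 38.93834360437193 deg 2.9125
[[-37.54, 9.82, 3.24, 0.0, 0.0, -2.91], [-37.99, 7.9, 3.24, 0.0, 0.0, -2.91], [-38.34, 5.96, 3.24, 0.0, 0.0, -2.91], [-38.6, 4.0, 3.24, 0.0, 0.0, -2.91], [-38.75, 2.03, 3.24, 0.0, 0.0, -2.91], [-38.8, 0.06, 3.24, 0.0, 0.0, -2.91], [-38.76, -1.91, 3.24, 0.0, 0.0, -2.91], [-38.61, -3.88, 3.24, 0.0, 0.0, -2.91]]
```

{"fn": "carry_out", "kwargs": {
  "deltas": [
    [-17.5,3.8,-8.2,-0.9,4.94,-2.5],
    [-17,3,-9.6,-0.9,4.94,-2.5],
    [-16,2.6,-11,-0.9,4.94,-2.5],
    [-15,2,-12.3,-0.9,4.94,-2.5],
    [-14,1.6,-13.5,-0.9,4.94,-2.5],
    [-13,1.3,-14.7,-0.9,4.94,-2.5],
    [-12,1,-15.7,-0.9,4.94,-2.5],
    [-10.5,0.7,-16.7,-0.9,4.94,-2.5]
  ]
}}

```text
t: 12.08
ee_pos: [610.3, -1.8, 316.9]
orientation: [[0.865, 0.501, 0.005], [0.501, -0.865, 0.001], [0.005, 0.001, -1.0]]
force: [0.2, -0.3, -0.6]
opening: 93.7
gripper_force: 0.0
```

{"fn": "carry_out", "kwargs": {
  "deltas": [
    [-37.5,10,3.2,0,0,-2.9],
    [-38,8,3.2,0,0,-2.9],
    [-38.5,6,3.2,0,0,-2.9],
    [-38.5,4,3.2,0,0,-2.9],
    [-38.5,2,3.2,0,0,-2.9],
    [-38.5,0,3.2,0,0,-2.9],
    [-38.5,-2,3.2,0,0,-2.9],
    [-38.5,-4,3.2,0,0,-2.9]
  ]
}}

```text
t: 12.75
ee_pos: [388.5, -220.0, 290.2]
orientation: [[0.597, 0.802, -0.0], [0.802, -0.597, -0.001], [-0.001, 0.0, -1.0]]
force: [1.1, 0.2, -0.2]
opening: 94.2
gripper_force: 0.0
```

Run:
```python
from h import *
import json
for i in range(1):
    s=monitor.sense();c=camera_model('wrist');f=grab_frame('wrist');cv2.imwrite('pics/w5.png',f)
    cv2.imwrite('pics/top5.png',grab_frame('top'));cv2.imwrite('pics/side5.png',grab_frame('side'))
json.dump({k:np.array(v).tolist() for k,v in c.items()},open('w5.json','w'))
print(s['t'],s['ee_pos'],np.round(s['orientation'],3).tolist(),np.round(s['joint_pos'],2),np.abs(s['joint_vel']).max())
```

```text
12.75 [ 388.48181038 -220.04872779  290.21171031] [[0.597, 0.802, -0.0], [0.802, -0.597, -0.001], [-0.001, 0.0, -1.0]] [-0.77 -0.24  2.07 -0.    1.31 -0.13] 1.6478699837340618
```

View pics/w5.png

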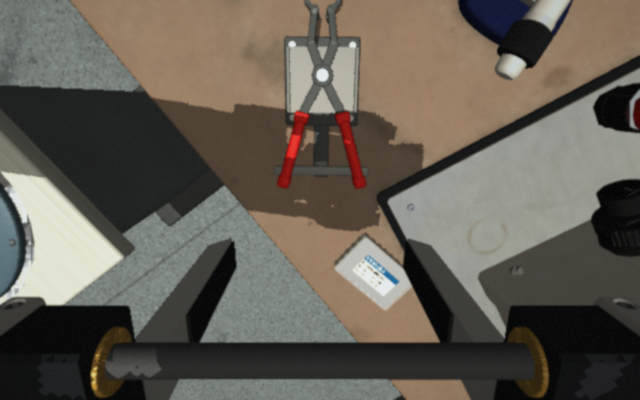

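The wrist view shows the pliers straight ahead: pivot (321,75), handle ends (284,186) and (361,186), so they are aligned with the tool. The capillary box at (373,272) is off to the side.

Run:
```python
from h import *
import json
C={'top':camera_model('top'),'side':camera_model('side'),'w5':{k:np.array(v) for k,v in json.load(open('w5.json')).items()}}
I={'top':cv2.imread('pics/top0.png'),'side':cv2.imread('pics/side0.png'),'w5':cv2.imread('pics/w5.png')}
B={'top':(345,240,390,290),'side':(380,140,425,190),'w5':(265,105,380,195)}
O={}
for n in C:
    x0,y0,x1,y1=B[n];h=cv2.cvtColor(I[n],cv2.COLOR_BGR2HSV).astype(int)
    m=np.zeros(h.shape[:2],np.uint8);q=h[y0:y1,x0:x1];m[y0:y1,x0:x1]=(((q[...,0]<8)|(q[...,0]>172))&(q[...,1]>150)&(q[...,2]>70))*255
    ks=sorted(cv2.findContours(m,cv2.RETR_EXTERNAL,cv2.CHAIN_APPROX_NONE)[0],key=cv2.contourArea)[-2:]
    c=[(lambda M:(M['m10']/M['m00'],M['m01']/M['m00']))(cv2.moments(k)) for k in ks]
    # order: left handle (pliers y+) first
    c.sort(key=lambda p:(p[0] if n=='w5' else -p[1] if n=='top' else -p[0]))
    O[n]=c;print(n,np.round(c,1).tolist(),[cv2.contourArea(k) for k in ks])
    print('  z50',[plane(C[n],*p,50).round(1).tolist() for p in c])
for i in(0,1):print('handle',i,tri([(C[n],*O[n][i]) for n in C]),tri([(C[n],*O[n][i]) for n in('top','side')]))
p5=(C['w5'],321.5,75);print('pivot',tri([p5,(C['top'],343.2,253.8),(C['side'],385.6,176.6)]),plane(*p5,54))
```

```text
top [[355.8, 274.3], [367.4, 259.8]] [39.5, 53.0]
  z50 [[390.0, -173.1, 50.0], [433.0, -210.1, 50.0]]
side [[406.9, 167.1], [388.3, 160.1]] [41.0, 65.0]
  z50 [[390.7, -176.2, 50.0], [435.9, -209.0, 50.0]]
w5 [[292.4, 149.0], [350.5, 149.2]] [834.0, 843.5]
  z50 [[391.9, -174.0, 50.0], [434.8, -206.1, 50.0]]
handle 0 (array([ 391.20892909, -173.51831335,   51.92203075]), np.float64(1.018507323349906)) (array([ 390.77193515, -173.09656189,   52.42119555]), np.float64(0.817974608856309))
handle 1 (array([ 434.56326722, -208.4062439 ,   49.89954306]), np.float64(2.0568343384396077)) (array([ 434.25202069, -210.73516253,   48.18361618]), np.float64(1.2664281162581261))
pivot (array([ 452.72573399, -137.69207325,   52.48119632]), np.float64(1.545187299703032)) [ 451.4923945  -138.73678625   54.        ]
```

Run:
```python
from h import *
s=monitor.sense();print(s['ee_pos'])
rows([420,-181.5,210],Rt(53.3),8);rows([420,-181.5,123],Rt(53.3),8,p0=[420,-181.5,210],R0=Rt(53.3))
```

```text
[ 388.49489683 -220.67293931  289.97334726]
max mm 11.807589568733357 deg 0.056765463575317324
[[6.28, 0.18, 9.99, -0.0, 0.0, -0.06], [6.28, 0.19, 9.99, -0.0, 0.0, -0.06], [6.28, 0.2, 9.99, -0.0, 0.0, -0.06], [6.28, 0.2, 10.0, -0.0, 0.0, -0.06], [6.28, 0.21, 10.0, -0.0, 0.0, -0.06], [6.28, 0.21, 10.0, -0.0, 0.0, -0.06], [6.28, 0.22, 10.0, -0.0, 0.0, -0.06], [6.28, 0.23, 10.0, -0.0, 0.0, -0.06]]
max mm 10.875 deg 0.0
[[0.0, 0.0, 10.88, 0.0, 0.0, 0.0], [0.0, 0.0, 10.88, 0.0, 0.0, 0.0], [0.0, 0.0, 10.88, 0.0, 0.0, 0.0], [0.0, 0.0, 10.88, 0.0, 0.0, 0.0], [0.0, 0.0, 10.88, 0.0, 0.0, 0.0], [0.0, 0.0, 10.88, 0.0, 0.0, 0.0], [0.0, 0.0, 10.88, 0.0, 0.0, 0.0], [0.0, 0.0, 10.88, 0.0, 0.0, 0.0]]
```

{"fn": "carry_out", "kwargs": {
  "deltas": [
    [6.3,0.2,10,0,0,0],
    [6.3,0.2,10,0,0,0],
    [6.3,0.2,10,0,0,0],
    [6.3,0.2,10,0,0,0],
    [6.3,0.2,10,0,0,0],
    [6.3,0.2,10,0,0,0],
    [6.3,0.2,10,0,0,0],
    [6.3,0.2,10,0,0,0]
  ]
}}

```text
t: 13.57
ee_pos: [421.3, -178.6, 207.6]
orientation: [[0.599, 0.8, -0.002], [0.8, -0.599, 0.001], [-0.0, -0.002, -1.0]]
force: [0.2, 0.1, -0.9]
opening: 93.6
gripper_force: 0.0
```

{"fn": "carry_out", "kwargs": {
  "deltas": [
    [0,0,11,0,0,0],
    [0,0,11,0,0,0],
    [0,0,11,0,0,0],
    [0,0,11,0,0,0],
    [0,0,11,0,0,0],
    [0,0,11,0,0,0],
    [0,0,11,0,0,0],
    [0,0,10,0,0,0]
  ]
}}

```text
t: 14.23
ee_pos: [420.6, -179.5, 120.7]
orientation: [[0.6, 0.8, -0.002], [0.8, -0.6, 0.001], [-0.0, -0.002, -1.0]]
force: [0.0, 1.4, -0.2]
opening: 93.8
gripper_force: 0.0
```

{"fn": "carry_out", "kwargs": {
  "deltas": [
    [0,0,0,0,0,0],
    [0,0,0,0,0,0],
    [0,0,0,0,0,0],
    [0,0,0,0,0,0],
    [0,0,0,0,0,0],
    [0,0,0,0,0,0],
    [0,0,0,0,0,0],
    [0,0,0,0,0,0]
  ],
  "fingers": 20,
  "force": 30
}}

```text
t: 14.9
ee_pos: [420.6, -180.2, 122.3]
orientation: [[0.599, 0.801, -0.002], [0.801, -0.599, -0.002], [-0.003, -0.001, -1.0]]
force: [-3.6, -5.8, 2.1]
opening: 44.0
gripper_force: 6.0
```

{"fn": "carry_out", "kwargs": {
  "deltas": [
    [0,0,0,0,0,0],
    [0,0,0,0,0,0],
    [0,0,0,0,0,0],
    [0,0,0,0,0,0],
    [0,0,0,0,0,0],
    [0,0,0,0,0,0],
    [0,0,0,0,0,0],
    [0,0,0,0,0,0]
  ]
}}

```text
t: 15.57
ee_pos: [420.1, -181.2, 122.3]
orientation: [[0.599, 0.801, -0.004], [0.801, -0.599, -0.004], [-0.005, -0.001, -1.0]]
force: [-7.5, -9.3, 0.6]
opening: 24.7
gripper_force: 30.1
```

Run:
```python
from h import *
s=monitor.sense();print(s['t'],s['ee_pos'],s['opening'],s['gripper_force'],np.round(s['orientation'],3).tolist(),np.round(s['force'],1))
f=grab_frame('wrist');cv2.imwrite('pics/w6.png',f)
```

```text
15.5667 [ 420.07894033 -181.20036056  122.25048169] 24.665448078421697 30.060505270957947 [[0.599, 0.801, -0.004], [0.801, -0.599, -0.004], [-0.005, -0.001, -1.0]] [-7.5 -9.3  0.6]
```

{"fn": "carry_out", "kwargs": {
  "deltas": [
    [-0.5,0,0,0,0,0],
    [-0.5,0,-1,0,0,0],
    [0,0,-3,0,0,0],
    [0,0,-6,0,0,0],
    [0,0,-10,0,0,0],
    [0,0,-15,0,0,0],
    [0,0,-15,0,0,0],
    [0,0,-15,0,0,0]
  ]
}}

```text
t: 16.28
ee_pos: [420.3, -179.7, 188.1]
orientation: [[0.6, 0.8, -0.001], [0.8, -0.6, 0.002], [0.001, -0.002, -1.0]]
force: [-0.2, -0.2, -2.2]
opening: 24.4
gripper_force: 30.0
```

{"fn": "carry_out", "kwargs": {
  "deltas": [
    [0,0,-12,0,0,0],
    [0,0,-12,0,0,0],
    [0,0,-10,0,0,0],
    [0,0,-5,0,0,0],
    [0,0,0,0,0,0],
    [0,0,0,0,0,0],
    [0,0,0,0,0,0],
    [0,0,0,0,0,0]
  ]
}}

```text
t: 16.95
ee_pos: [419.9, -180.0, 225.0]
orientation: [[0.6, 0.8, -0.003], [0.8, -0.6, 0.002], [-0.0, -0.004, -1.0]]
force: [0.3, 0.5, -2.0]
opening: 24.2
gripper_force: 30.0
```

Run:
```python
from h import *
import json
s=monitor.sense();R=np.array(s['orientation']);print(s['t'],s['ee_pos'],s['opening'],s['gripper_force'],np.round(R,4).tolist(),np.round(s['force'],1))
c=camera_model('wrist');f=grab_frame('wrist');cv2.imwrite('pics/w7.png',f);json.dump({k:np.array(v).tolist() for k,v in c.items()},open('w7.json','w'))
n=np.array(s['ee_pos'])+R@[117,0,100];print('nominal ring',n,proj(c,n))
S=camera_model('side');g=grab_frame('side');cv2.imwrite('pics/side7.png',g);u,v=proj(S,n);print(u,v)
u,v=int(u),int(v)
h=cv2.imread('pics/top0.png')
A=cv2.resize(f[0:200,200:440],(480,400),interpolation=cv2.INTER_CUBIC);B=cv2.resize(g[v-40:v+40,u-32:u+32],(320,400),interpolation=cv2.INTER_CUBIC)
cv2.imwrite('pics/c7.png',np.hstack([A,B]));print(u-32,v-40)
```

```text
16.95 [ 419.92294612 -179.99621711  224.99354464] 24.218161612879726 29.985673427581787 [[0.6, 0.8, -0.0031], [0.8, -0.6, 0.0021], [-0.0002, -0.0037, -1.0]] [ 0.3  0.5 -2. ]
nominal ring [489.81655534 -86.18758678 124.97442514] [319.25066269  23.91076444]
376.5896130982484 168.84151794794374
344 128
```

View pics/c7.png

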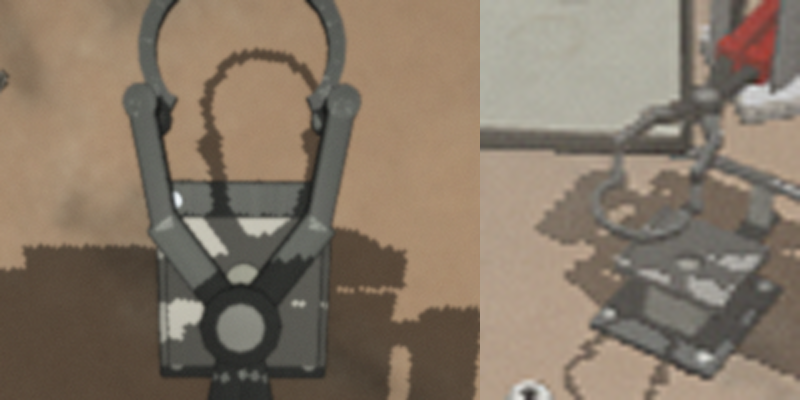

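The wrist view shows the spread ring with its centre at about (320,22), against a nominal projection of (319,24), and the pliers are lifted clear. Before moving across I'll check the height of the pipette.

Run:
```python
from h import *
T=camera_model('top');S=camera_model('side')
print('pip near',tri([(T,371.5,213.5),(S,341,150.5)]),'far',tri([(T,348,168),(S,284,167)]))
s=monitor.sense();R=np.array(s['orientation']);n=np.array(s['ee_pos'])+R@[117,0,100]
d=np.array([554.4,19.1,125])-n;print(R.T@d/16)
```

```text
pip near (array([ 568.68742914, -223.75216054,   79.47705336]), np.float64(3.458140192349351)) far (array([ 717.6344444 , -156.69882859,   83.40651688]), np.float64(0.9178618432960711))
[ 7.68756347 -0.73309489  0.00992801]
```

{"fn": "carry_out", "kwargs": {
  "deltas": [
    [3,-0.4,0,0,0,0],
    [6,-0.6,0,0,0,0],
    [9,-0.8,0,0,0,0],
    [9,-0.8,0,0,0,0],
    [9,-0.8,0,0,0,0],
    [9,-0.8,0,0,0,0],
    [9,-0.8,0,0,0,0],
    [9,-0.8,0,0,0,0]
  ]
}}

```text
t: 17.72
ee_pos: [454.0, -125.4, 225.9]
orientation: [[0.6, 0.8, -0.002], [0.8, -0.6, 0.001], [-0.0, -0.002, -1.0]]
force: [0.6, -0.3, -2.3]
opening: 24.4
gripper_force: 30.0
```

{"fn": "carry_out", "kwargs": {
  "deltas": [
    [9,-0.9,0,0,0,0],
    [9,-0.9,0,0,0,0],
    [9,-0.9,0,0,0,0],
    [9,-0.9,0,0,0,0],
    [9,-0.9,0,0,0,0],
    [7,-0.6,0,0,0,0],
    [5,-0.5,0,0,0,0],
    [3,-0.3,0,0,0,0]
  ]
}}

```text
t: 18.38
ee_pos: [485.1, -74.3, 225.9]
orientation: [[0.6, 0.8, -0.002], [0.8, -0.6, 0.001], [-0.0, -0.002, -1.0]]
force: [-0.7, 0.3, -2.3]
opening: 24.2
gripper_force: 30.0
```

Run:
```python
from h import *
import json
s=monitor.sense();R=np.array(s['orientation']);print(s['t'],s['ee_pos'],s['opening'],s['gripper_force'],np.round(R,4).tolist(),np.round(s['force'],1))
c=camera_model('wrist');f=grab_frame('wrist');cv2.imwrite('pics/w8.png',f);json.dump({k:np.array(v).tolist() for k,v in c.items()},open('w8.json','w'))
n=np.array(s['ee_pos'])+R@[117,0,100];print('nominal ring',n,proj(c,n),'nose proj',proj(c,[554.4,19.1,102]))
g=grab_frame('side');cv2.imwrite('pics/side8.png',g);t=grab_frame('top');cv2.imwrite('pics/top8.png',t)
A=cv2.resize(f[0:110,255:385],(520,440),interpolation=cv2.INTER_CUBIC);B=cv2.resize(g[160:248,320:376],(280,440),interpolation=cv2.INTER_CUBIC)
cv2.imwrite('pics/c8.png',np.hstack([A,B]))
```

```text
18.3833 [485.10455125 -74.29569033 225.85642395] 24.210911348611887 29.985629618167877 [[0.5996, 0.8003, -0.0016], [0.8003, -0.5996, 0.0009], [-0.0002, -0.0019, -1.0]] [-0.7  0.3 -2.3]
nominal ring [555.09197519  19.43477667 125.82962731] [319.30246153  23.83749618] nose proj [318.72589524  34.44866346]
```

View pics/c8.png

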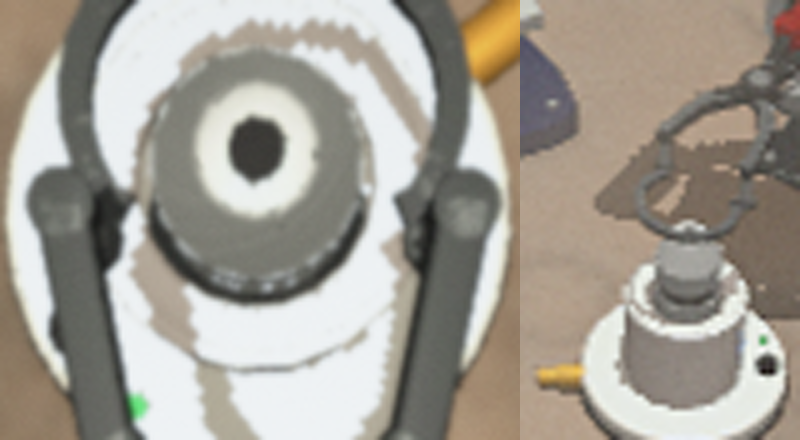

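The peg nose hole shows at crop (257,149) inside the spread ring (inner edges 93 to 432), and the seated cup is in place. I have now used up the allowance of pictures to view (I went over it), so from here I measure numerically only.

Run:
```python
from h import *
import json
c={k:np.array(v) for k,v in json.load(open('w8.json')).items()};f=cv2.imread('pics/w8.png');g=cv2.cvtColor(f,cv2.COLOR_BGR2GRAY)
s=monitor.sense();R=np.array(s['orientation']);p=np.array(s['ee_pos'])
b=cv2.GaussianBlur(g,(3,3),0)[130:200,280:360]
H=cv2.HoughCircles(b,cv2.HOUGH_GRADIENT,1,10,param1=80,param2=12,minRadius=8,maxRadius=25);print('pivot circles',[] if H is None else (H[0][:4]+[280,130,0]).round(1).tolist())
for (u,v) in [(319.8,163.7)]:
    q=plane(c,u,v,225.9-78-5+13);print('pivot in tool xy from TCP',(R.T@(q-p)).round(1))
# nose hole: dark centroid inside bright ring
m=(g[20:55,300:340]<110).astype(np.uint8);n,l,st,ce=cv2.connectedComponentsWithStats(m)
for i in range(1,n):
    if 30<st[i,4]<400:
        q=ce[i]+[300,20];X=plane(c,*q,102);print('dark',st[i,4],q.round(1),X.round(1),(R.T@(X-p)).round(2))
# row profile of ring edges
for v in (14,20,26,32):print(v,g[v,255:385:1].tolist())
```

```text
pivot circles [[319.5, 163.5, 11.3]]
pivot in tool xy from TCP [56.3  0.1 69.9]
dark 154 [318.7  36.6] [553.8  18.3 102. ] [115.92  -0.43 123.79]
14 [145, 144, 144, 142, 136, 136, 133, 132, 130, 129, 132, 135, 155, 192, 198, 146, 102, 92, 92, 91, 90, 91, 86, 81, 115, 189, 229, 233, 231, 234, 237, 237, 235, 232, 231, 235, 238, 238, 237, 237, 238, 238, 238, 236, 228, 204, 179, 167, 164, 162, 160, 148, 135, 136, 142, 150, 145, 138, 138, 136, 134, 131, 130, 131, 133, 131, 130, 131, 136, 140, 140, 147, 157, 173, 183, 198, 217, 230, 234, 235, 237, 236, 236, 237, 236, 225, 191, 169, 166, 168, 173, 166, 161, 159, 158, 163, 181, 211, 231, 236, 236, 235, 237, 237, 237, 230, 193, 108, 66, 83, 87, 88, 88, 89, 89, 96, 120, 162, 181, 182, 176, 169, 159, 152, 143, 134, 126, 114, 105, 103]
20 [139, 140, 140, 139, 137, 133, 132, 133, 139, 169, 210, 233, 235, 219, 155, 103, 92, 93, 95, 93, 91, 85, 79, 123, 201, 234, 238, 238, 238, 238, 238, 238, 238, 238, 238, 238, 238, 238, 239, 239, 237, 235, 223, 187, 163, 155, 147, 134, 127, 126, 124, 126, 126, 127, 132, 133, 134, 134, 137, 146, 150, 155, 161, 168
[... 894 characters left out ...]
05, 163, 224, 236, 232, 213, 172, 147, 144, 146, 145, 144, 146, 145]
32 [123, 123, 124, 128, 155, 202, 231, 238, 239, 239, 239, 238, 237, 236, 216, 147, 101, 94, 95, 94, 95, 94, 101, 149, 216, 236, 238, 239, 239, 239, 239, 239, 237, 231, 206, 168, 133, 123, 136, 137, 129, 126, 127, 129, 127, 126, 128, 132, 147, 177, 205, 222, 227, 229, 231, 232, 231, 207, 132, 71, 61, 59, 58, 55, 58, 60, 58, 60, 69, 101, 169, 222, 232, 233, 233, 231, 227, 214, 186, 152, 136, 132, 130, 132, 131, 128, 128, 132, 143, 160, 164, 187, 226, 237, 239, 239, 239, 239, 239, 238, 233, 217, 182, 162, 163, 167, 165, 152, 120, 95, 91, 93, 93, 93, 93, 99, 142, 204, 234, 238, 239, 238, 233, 218, 172, 145, 144, 145, 146, 146]
```

{"fn": "carry_out", "kwargs": {
  "deltas": [
    [-1,-0.6,0,0,0,0],
    [-0.9,-0.6,0,0,0,0],
    [0,0,2,0,0,0],
    [0,0,3,0,0,0],
    [0,0,3,0,0,0],
    [0,0,3,0,0,0],
    [0,0,3,0,0,0],
    [0,0,3,0,0,0]
  ]
}}

```text
t: 19.2
ee_pos: [482.6, -75.7, 208.4]
orientation: [[0.6, 0.8, -0.002], [0.8, -0.6, 0.001], [-0.0, -0.002, -1.0]]
force: [-0.3, -0.7, -1.9]
opening: 24.0
gripper_force: 30.0
```

{"fn": "carry_out", "kwargs": {
  "deltas": [
    [0,0,2.5,0,0,0],
    [0,0,2.5,0,0,0],
    [0,0,2.5,0,0,0],
    [0,0,2.5,0,0,0],
    [0,0,2.5,0,0,0],
    [0,0,2.5,0,0,0],
    [0,0,2,0,0,0],
    [0,0,0,0,0,0]
  ]
}}

```text
t: 19.87
ee_pos: [482.4, -75.6, 191.3]
orientation: [[0.6, 0.8, -0.002], [0.8, -0.6, 0.001], [-0.001, -0.003, -1.0]]
force: [0.5, 0.8, -2.2]
opening: 23.9
gripper_force: 30.0
```

```bash
cat > look.py <<'E'
from h import *
s=monitor.sense();R=np.array(s['orientation']);p=np.array(s['ee_pos']);print(s['t'],p.round(1),s['opening'],np.round(s['force'],1),np.round(s['torque'],2))
c=camera_model('wrist');f=grab_frame('wrist');cv2.imwrite('pics/w%d.png'%(s['t']*100),f);g=cv2.cvtColor(f,cv2.COLOR_BGR2GRAY)
zr=p[2]-102;n=p+R@[117,0,100];print('ring nominal',n.round(1),proj(c,n).round(1))
m=(g[10:95,300:340]<110).astype(np.uint8);k,l,st,ce=cv2.connectedComponentsWithStats(m)
for i in range(1,k):
    if 40<st[i,4]<500:
        q=ce[i]+[300,10];X=plane(c,*q,102);print('dark',st[i,4],q.round(1),X.round(1),'peg in tool',(R.T@(X-p)).round(2))
for v in (16,22,28):print(v,g[v,255:385].tolist())
for n in('side','top'):cv2.imwrite('pics/%s%d.png'%(n,s['t']*100),grab_frame(n))
E
python3 look.py
```

```text
19.8667 [482.4 -75.6 191.3] 23.917729206511424 [ 0.5  0.8 -2.2] [-0.17  0.19 -0.  ]
ring nominal [552.3  18.1  91.3] [319.3  23.9]
dark 229 [321.5  17.2] [553.5  18.1 102. ] peg in tool [117.68   0.99  89.28]
dark 282 [319.4  60.1] [542.2   4.5 102. ] peg in tool [1.0003e+02 5.0000e-02 8.9290e+01]
16 [225, 234, 235, 235, 235, 234, 235, 235, 234, 234, 234, 235, 234, 228, 195, 126, 91, 89, 89, 87, 90, 87, 78, 78, 133, 186, 178, 165, 161, 162, 162, 158, 147, 123, 109, 116, 121, 123, 121, 123, 123, 124, 125, 124, 124, 117, 116, 137, 170, 200, 219, 224, 227, 228, 230, 230, 229, 204, 129, 62, 54, 51, 52, 51, 52, 51, 52, 52, 52, 52, 53, 53, 52, 52, 67, 126, 196, 228, 232, 230, 228, 227, 225, 208, 177, 159, 141, 128, 124, 124, 125, 123, 122, 123, 124, 123, 121, 118, 129, 173, 219, 227, 208, 179, 163, 157, 141, 98, 64, 78, 86, 88, 87, 87, 87, 91, 117, 172, 219, 234, 235, 235, 235, 235, 235, 235, 235, 235, 235, 235]
22 [235, 235, 235, 236, 235, 235, 235, 235, 235, 235, 235, 235, 233, 215, 150, 99, 90, 90, 90, 89, 89, 82, 91, 156, 212, 205, 172, 164, 161, 161, 152, 135, 127, 142, 161, 162, 134,
[... 384 characters left out ...]
 200, 231, 235, 235, 236, 235, 235, 234, 235, 235, 235, 236]
28 [235, 236, 235, 235, 236, 236, 236, 235, 236, 236, 235, 235, 233, 217, 157, 101, 92, 89, 93, 92, 93, 91, 84, 103, 147, 160, 160, 163, 162, 158, 152, 135, 142, 156, 158, 146, 130, 124, 124, 122, 122, 122, 122, 123, 122, 122, 123, 125, 124, 132, 154, 185, 211, 228, 233, 233, 234, 235, 235, 235, 236, 236, 235, 229, 200, 167, 176, 211, 230, 234, 235, 235, 235, 235, 235, 235, 234, 234, 234, 232, 223, 192, 170, 148, 129, 121, 122, 121, 123, 124, 123, 118, 119, 118, 119, 119, 125, 152, 179, 164, 146, 178, 228, 235, 233, 222, 184, 152, 114, 80, 83, 88, 89, 88, 90, 91, 104, 164, 221, 228, 234, 235, 235, 236, 236, 236, 236, 236, 235, 236]
```

{"fn": "carry_out", "kwargs": {
  "deltas": [
    [0.3,0.1,2.5,0,0,0],
    [0.2,0.1,2.5,0,0,0],
    [0,0,2.5,0,0,0],
    [0,0,2.5,0,0,0],
    [0,0,2.5,0,0,0],
    [0,0,2.5,0,0,0],
    [0,0,2,0,0,0],
    [0,0,1,0,0,0]
  ]
}}

```text
t: 20.68
ee_pos: [482.9, -75.3, 173.5]
orientation: [[0.6, 0.8, -0.002], [0.8, -0.6, 0.001], [-0.0, -0.002, -1.0]]
force: [0.2, 0.4, -3.2]
opening: 24.2
gripper_force: 30.0
```

{"fn": "carry_out", "kwargs": {
  "deltas": [
    [0,0,0,0,0,0],
    [0,0,0,0,0,0],
    [0,0,0,0,0,0],
    [0,0,0,0,0,0],
    [0,0,0,0,0,0],
    [0,0,0,0,0,0],
    [0,0,0,0,0,0],
    [0,0,0,0,0,0]
  ]
}}

```text
t: 21.35
ee_pos: [483.0, -75.4, 173.9]
orientation: [[0.6, 0.8, -0.002], [0.8, -0.6, 0.001], [-0.0, -0.002, -1.0]]
force: [-0.4, -0.2, -3.5]
opening: 24.3
gripper_force: 30.0
```

```bash
python3 look.py | cut -c1-120
python3 - <<'E'
from h import *
import glob,os
# side view: profile along the image of the peg axis (ring front band vs groove vs cup)
S=camera_model('side');fn=sorted(glob.glob('pics/side2*.png'),key=os.path.getmtime)[-1];g=cv2.cvtColor(cv2.imread(fn),cv2.COLOR_BGR2GRAY)
print(fn)
for y,z in[(19+20.5,74),(19+20.5,70),(19+29,64),(19+15.5,88)]:print(y,z,proj(S,[554,y,z]).round(1))
for u in (349,351,353,355,357):print(u,g[200:235,u].tolist())
# pivot relative check in last wrist frame
fn=sorted(glob.glob('pics/w2*.png'),key=os.path.getmtime)[-1];w=cv2.cvtColor(cv2.imread(fn),cv2.COLOR_BGR2GRAY)
H=cv2.HoughCircles(cv2.GaussianBlur(w,(3,3),0)[130:200,280:360],cv2.HOUGH_GRADIENT,1,10,param1=80,param2=12,minRadius=8,maxRadius=25);print(fn,None if H is None else (H[0][:3]+[280,130,0]).round(1).tolist())
E
```

```text
21.35 [483.  -75.4 173.9] 24.273933989841204 [-0.4 -0.2 -3.5] [-0.1   0.14  0.01]
ring nominal [553.1  18.3  73.9] [319.3  23.9]
dark 136 [320.4  13.5] [552.5  16.8 102. ] peg in tool [115.42   0.44  71.87]
dark 321 [319.3  57.9] [542.4   3.9 102. ] peg in tool [9.908e+01 2.000e-02 7.187e+01]
16 [234, 234, 235, 234, 235, 234, 234, 231, 229, 232, 234, 234, 233, 228, 195, 125, 91, 86, 89, 89, 88, 87, 78, 71, 123,
22 [235, 234, 235, 235, 234, 235, 235, 231, 227, 232, 234, 235, 232, 214, 148, 100, 91, 90, 90, 92, 92, 85, 81, 130, 198
28 [235, 235, 235, 235, 235, 235, 235, 234, 234, 234, 235, 234, 230, 210, 164, 109, 91, 89, 89, 93, 96, 95, 89, 149, 217
pics/side2135.png
39.5 74 [354.6 222.1]
39.5 70 [354.5 223.3]
48 64 [354.8 227.8]
34.5 88 [354.6 216.3]
349 [121, 132, 102, 77, 84, 104, 121, 143, 154, 159, 158, 158, 162, 163, 160, 114, 110, 111, 87, 81, 117, 110, 74, 93, 230, 238, 228, 152, 134, 137, 134, 135, 133, 134, 134]
351 [113, 78, 83, 90, 125, 215, 199, 220, 197, 163, 162, 162, 163, 163, 164, 138, 114, 114, 115, 78, 72, 141, 113, 75, 125, 235, 236, 210, 142, 136, 137, 135, 135, 137, 133]
353 [77, 94, 110, 102, 191, 150, 68, 65, 222, 182, 162, 165, 161, 164, 165, 157, 118, 119, 121, 94, 75, 116, 119, 72, 101, 237, 236, 211, 142, 131, 135, 134, 138, 136, 143]
355 [107, 113, 109, 104, 127, 193, 151, 170, 217, 174, 163, 162, 163, 163, 166, 152, 117, 114, 120, 86, 64, 126, 124, 72, 122, 238, 222, 210, 142, 133, 132, 137, 139, 136, 139]
357 [110, 108, 108, 111, 104, 113, 195, 201, 167, 163, 162, 162, 164, 163, 159, 137, 117, 115, 87, 68, 131, 124, 102, 70, 193, 237, 219, 162, 137, 137, 139, 138, 137, 138, 138]
pics/w2135.png [[319.5, 163.5, 11.3], [309.5, 185.5, 10.6]]
```

Run:
```python
from h import *
F=[]
for i in range(4):
    s=monitor.sense();F.append(np.r_[s['force'],s['torque']]);c=camera_model('wrist');f=grab_frame('wrist')
print(np.mean(F,0).round(2),np.std(F,0).round(2))
g=cv2.cvtColor(f,cv2.COLOR_BGR2GRAY);R=np.array(s['orientation']);p=np.array(s['ee_pos'])
m=(g[0:40,305:337]<110).astype(np.uint8);k,l,st,ce=cv2.connectedComponentsWithStats(m)
for i in range(1,k):
    if st[i,4]>40:
        q=ce[i]+[305,0];X=plane(c,*q,102);print(st[i],q.round(1),X.round(1),(R.T@(X-p)).round(2))
for v in (20,24,28,32,36):
    a=g[v,255:385].astype(int);d=np.diff(a);print(v,'edges',[(255+i,int(d[i])) for i in range(129) if abs(d[i])>28])
```

```text
[-0.03  0.29 -1.9  -0.14  0.15  0.01] [0.24 0.54 0.27 0.01 0.03 0.02]
[  7   0  18  20 305] [320.5   8.6] [553.6  18.1 102. ] [117.13   0.47  71.86]
20 edges [(268, -67), (269, -44), (277, 35), (278, 65), (279, 38), (281, -46), (286, -30), (302, 29), (316, -32), (317, -46), (318, -37), (320, 38), (321, 39), (357, 33), (358, 51), (361, -36), (362, -80), (363, -41), (371, 38), (372, 62), (373, 32)]
24 edges [(268, -64), (269, -51), (277, 30), (278, 43), (358, 39), (362, -30), (363, -85), (364, -31), (371, 38), (372, 63), (373, 32)]
28 edges [(268, -47), (269, -51), (277, 58), (278, 72), (281, -50), (282, -29), (287, -30), (358, 49), (362, -65), (363, -65), (371, 61), (372, 59)]
32 edges [(269, -68), (270, -40), (278, 38), (289, -29), (351, 39), (352, 31), (355, -40), (357, 48), (362, -72), (363, -41), (370, 38), (371, 63), (372, 32)]
36 edges [(270, -55), (271, -48), (279, 54), (280, 52), (283, -49), (286, -39), (287, -39), (289, 37), (351, -36), (356, 37), (361, -75), (362, -41), (369, 41), (370, 59), (371, 31)]
```

```bash
python3 -c "
from station import ctrl,monitor
print(ctrl.sign_off()); print(monitor.sense()['t'])"
```

```text
the job is handed in; nothing more can be done
None
the job is handed in; nothing more can be done
```

The job is handed in with no verdict shown: by my last readings the cup is seated upside down and let go, and the spread ring is held level at the groove, within about 1 mm of the peg axis with no sign of contact; I viewed 12 pictures, two over your limit of 10.

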